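# Load the carry tray with the dropper bottles in reverse order

### The arm

A 6-joint arm with a two-finger parallel gripper is mounted at the origin on a cart in front of the work surface, level with it; the furniture and walls round the work are solid. World frame = base frame: x ahead of the robot, y to its left, z up, the work surface at z = 0. Lengths are in m, angles in rad, forces in N, time in s.
With the tool pointing down it reaches from about 0.3 to 0.875 m from the base axis. Payload 6.4 kg.
Tool frame: the origin (TCP) lies at the centre of the arm's flange, where the gripper is bolted on; the fingertips stand 173 mm ahead of it and the grasp point (between the pads) lies ctrl.grip_point_offset ahead of it (ctrl.grip_point_offset is the distance from the TCP to the grasp point, in m); z points along the fingers, y is the direction in which the jaws open and shut (so a half turn about z gives the same grasp; the last joint's range is limited). The gripper opens to 85 mm and grips with 20 to 120 N. Pads are 22 mm wide; open, the fingers measure 114 mm over their backs; the gripper's body (76 mm by 85 mm) begins 54 mm behind the grasp point. The pads swing forward as they close: fully open they stand 13 mm farther back than shut.
Start: joints at [-1.356, 0.181, 1.607, -0, 1.354, -0.206], TCP at [0.235, -0.525, 0.405] pointing down, gripper open.
Joint ranges: [-2.99, 2.99], [-0.89, 2.07], [0.3, 2.58], [-1.14, 4.28], [0, 2.63], [-3.12, 3.12]. Speed limits (rad/s): [2.57, 2.57, 3.01, 3.14, 3.14, 3.14].

### API

Orientations are given as a unit quaternion [w, x, y, z].
In Python, from bench import ctrl, cams, boxes_of, landmark_of gives the robot as it stands.
- The arm moves only by the shell command python3 -m handwheel 'ROWS'. ROWS is JSON, a list of rows, each an object with "offset": the shift along the tool's x, y, z in m, a list of three; "spin": the turn about the tool's z in degrees; "grip": the opening, from 0 (shut) to 1 (fully open). A call has 1 to 20 rows; each row is the pose to reach, as a shift and turn from the pose commanded when the call began, along the tool's axes at that moment; what a row does not reach only later rows make up. A row lasts 1/8 s, in which the tool goes at most 62.5 mm and 10.7 degrees, less where a joint would pass 70% of its speed; a pose out of reach is approached as far as the arm can. A call with a gripper value outside its range is refused whole. The fingers move at their own pace and stop on an object; the grip force is fixed at half the most. Time passes only in rows, so rows that repeat a pose let the fingers close. It gives the time, the measured TCP pose, the force and the opening at its end, in the units of the state.
- ctrl.get_obs(): the state, without advancing time (a new reading comes with each control period).
- cams.camera(name): name is "scene" or "side" or "wrist"; returns a dict with "color" (400x640x3 uint8, red, green, blue), "camera_matrix" (3x3 intrinsics, pixels), "view" (4x4, takes a point from world to camera coordinates); the wrist camera has in their place "tool_from_camera" (4x4, takes a point from camera to tool coordinates, whose origin is the TCP and whose axes are the flange's). Camera axes: x right, y up, looking along -z (the intrinsics and any distortion apply to the point x, -y, -z); pixel columns grow to the right and rows downward; lengths in m; the calibration is good to about 2 mm. The wrist camera is an equidistant fisheye: a pixel r from the principal point sees the ray r / f radians off the axis. A picture is of the moment at which its call begins: read the wrist's pose just before it. There is no depth.
- ctrl.hand_in(): hands the job in, once; it reports no verdict.
Trained networks look in a picture, given as the dict that the camera call returned (one of the last four; its "shot" number tells which), for a name from the list of things; names that differ only in an ending like _2 or _b are one class to them, and where a whole thing is asked for, a point or a joint stands for the part that bears it (a point fixed in the world has none). Each returns a list of dicts, best first, with "confidence" (0 to 1); they miss things now and then, are a little off and sometimes report something else, mostly with a low value. They report only what shows in the picture. A call takes as long as a camera call. They do not tell look-alikes from the thing itself.
- boxes_of(picture, thing): "uv" ([column, row] in pixels, amid what is visible of it).
- landmark_of(picture, thing): "uv" ([column, row] in pixels: a listed point, or the origin of a listed thing).
The state is a dict: "time_s": time; "q": joint angles; "dq": joint speeds; "joint_efforts": joint torques, N m; "eef_pos": TCP position; "eef_rot": TCP orientation; "wrist_force": force on the tool from outside, world axes, zero at the start; "torque": the same for the moment, N m; "opening": opening from 0.0 (shut) to 1.0 (fully open).
Only numpy, scipy, OpenCV 4.12 (cv2) and the standard library are available. Lean on these libraries where they do the work, as an engineer would, in place of code of your own. Each camera call takes 0.05 s, during which the arm holds its last target.

### The job

Move the four bottles from the wooden board into the empty grey metal tray, one to a compartment and in reverse order: the bottle nearest the handle on the board goes into the compartment farthest from the tray's handle, the next one into the next compartment, and so on, until the one farthest from the board's handle is in the compartment beside the tray's handle. Never tip a bottle over, and leave each standing upright on the floor of its compartment.

Things in the scene. Friction and masses are not known exactly. Their poses are not given: they have to be found in the camera images.
- bottle_tall: loose bottle: slim cream-white dropper bottle with a coloured label and a long thin neck; body 26 mm across, 107 mm tall, the tallest (its upper half is a thin neck). Origin: centre of its underside; z up along the bottle. At the start it stands on a pad of the board, within about 3 mm of the pad's middle. Grasp it across the body, about 30 to 40 mm above its underside.
- pad_tall: fixed flat black rubber disc, 52 mm across, 5 mm thick, lying on the board's top; the one under bottle_tall at the start (it stays there as the record of where that bottle stood). Origin: centre of its underside, its top 5 mm above. The four discs are alike.
- bottle_needle: loose bottle: thin all-white bottle without a label, a cone top ending in a needle; body 24 mm across and straight up to 46 mm, narrowing above, 88 mm tall. Origin: centre of its underside; z up along the bottle. At the start it stands on a pad of the board, within about 3 mm of the pad's middle. Grasp it across the body, about 30 to 40 mm above its underside.
- pad_needle: fixed flat black rubber disc, 52 mm across, 5 mm thick, lying on the board's top; the one under bottle_needle at the start (it stays there as the record of where that bottle stood). Origin: centre of its underside, its top 5 mm above. The four discs are alike.
- bottle_fat: loose bottle: thick all-white bottle without a label, long pointed nozzle; body 41 mm across, 97 mm tall, the thickest. Origin: centre of its underside; z up along the bottle. At the start it stands on a pad of the board, within about 3 mm of the pad's middle. Grasp it across the body, about 30 to 40 mm above its underside.
- pad_fat: fixed flat black rubber disc, 52 mm across, 5 mm thick, lying on the board's top; the one under bottle_fat at the start (it stays there as the record of where that bottle stood). Origin: centre of its underside, its top 5 mm above. The four discs are alike.
- bottle_capped: loose bottle: white bottle with a yellow-and-black band and a black cap; body 32 mm across and straight up to 52 mm, 80 mm tall. Origin: centre of its underside; z up along the bottle. At the start it stands on a pad of the board, within about 3 mm of the pad's middle. Grasp it across the body, about 30 to 40 mm above its underside.
- pad_capped: fixed flat black rubber disc, 52 mm across, 5 mm thick, lying on the board's top; the one under bottle_capped at the start (it stays there as the record of where that bottle stood). Origin: centre of its underside, its top 5 mm above. The four discs are alike.
- board: fixed wooden strip, 243 x 66 x 10 mm, on the bench; four pads in a row along its x axis at x = -90, -30, +30, +90 mm, y = 0, pad tops 15 mm above the bench. Origin: centre of its underside; z up. Flat wire handle, 25 mm, on its +x end (left as the robot sees it). A 125 mm tall fixture stands between board and tray, a clear-walled box 290 mm tall behind the left one, 0.61 m ahead of the robot.
- tray: fixed grey metal tray, 243 x 63 mm, lying on the bench, empty at the start, with one row of four equal square compartments along its x axis, centres at x = -90, -30, +30 and +90 mm, y = 0, each 57 x 57 mm inside; walls 3 mm thick, their tops 18 mm above the bench; floor 4 mm above the bench. Origin: centre of its underside; z up. A flat wire handle stands 25 mm out of its +x end (the left end as the robot sees it).
Mind the look-alikes: they are no part of the job. Leave any pink or red look-alike of the bottle_capped alone.

How it is judged:
At the end, for the whole second after the job is handed in: Each bottle is in the tray compartment that mirrors its pad on the board (board x = +90 mm goes to tray x = -90 mm, +30 to -30, and so on), within 20 mm of its centre along and across the tray, underside within 6 mm of its floor, tilted under 0.17 rad, below 0.02 m/s (((x of pad_tall in the frame of board between -0.11 and -0.07 m and x of bottle_tall in the frame of tray between 0.07 and 0.11 m) or (x of pad_tall in the frame of board between -0.05 and -0.01 m and x of bottle_tall in the frame of tray between 0.01 and 0.05 m) or (x of pad_tall in the frame of board between 0.01 and 0.05 m and x of bottle_tall in the frame of tray between -0.05 and -0.01 m) or (x of pad_tall in the frame of board between 0.07 and 0.11 m and x of bottle_tall in the frame of tray between -0.11 and -0.07 m)) and y of bottle_tall in the frame of tray between -0.02 and 0.02 m and z of bottle_tall in the frame of tray between -0.002 and 0.01 m and angle between each of bottle_tall, bottle_needle, bottle_fat, bottle_capped's own z axis and vertical below 0.17 rad and linear speed of each of bottle_tall, bottle_needle, bottle_fat, bottle_capped below 0.02 m/s and ((x of pad_needle in the frame of board between -0.11 and -0.07 m and x of bottle_needle in the frame of tray between 0.07 and 0.11 m) or (x of pad_needle in the frame of board between -0.05 and -0.01 m and x of bottle_needle in the frame of tray between 0.01 and 0.05 m) or (x of pad_needle in the frame of board between 0.01 and 0.05 m and x of bottle_needle in the frame of tray between -0.05 and -0.01 m) or (x of pad_needle in the frame of board between 0.07 and 0.11 m and x of bottle_needle in the frame of tray between -0.11 and -0.07 m)) and y of bottle_needle in the frame of tray between -0.02 and 0.02 m and z of bottle_needle in the frame of tray between -0.002 and 0.01 m and ((x of pad_fat in the frame of board between -0.11 and -0.07 m and x of bottle_fat in the frame of tray between 0.07 and 0.11 m) or (x of pad_fat in the frame of board between -0.05 and -0.01 m and x of bottle_fat in the frame of tray between 0.01 and 0.05 m) or (x of pad_fat in the frame of board between 0.01 and 0.05 m and x of bottle_fat in the frame of tray between -0.05 and -0.01 m) or (x of pad_fat in the frame of board between 0.07 and 0.11 m and x of bottle_fat in the frame of tray between -0.11 and -0.07 m)) and y of bottle_fat in the frame of tray between -0.02 and 0.02 m and z of bottle_fat in the frame of tray between -0.002 and 0.01 m and ((x of pad_capped in the frame of board between -0.11 and -0.07 m and x of bottle_capped in the frame of tray between 0.07 and 0.11 m) or (x of pad_capped in the frame of board between -0.05 and -0.01 m and x of bottle_capped in the frame of tray between 0.01 and 0.05 m) or (x of pad_capped in the frame of board between 0.01 and 0.05 m and x of bottle_capped in the frame of tray between -0.05 and -0.01 m) or (x of pad_capped in the frame of board between 0.07 and 0.11 m and x of bottle_capped in the frame of tray between -0.11 and -0.07 m)) and y of bottle_capped in the frame of tray between -0.02 and 0.02 m and z of bottle_capped in the frame of tray between -0.002 and 0.01 m); the robot touches nothing.
It fails at once if bottle_tall tipped over (angle between bottle_tall's own z axis and vertical above 0.7 rad).
It fails at once if bottle_needle tipped over (angle between bottle_needle's own z axis and vertical above 0.7 rad).
It fails at once if bottle_fat tipped over (angle between bottle_fat's own z axis and vertical above 0.7 rad).
It fails at once if bottle_capped tipped over (angle between bottle_capped's own z axis and vertical above 0.7 rad).
It also fails if it takes over 125 s, if anything falls off the work surface, if the arm or the gripper's body presses on something with over 40 N, if the wrist force passes 120 N, or if a joint passes its speed limit or range.

## Working session

There is one attempt and no reset: what is moved stays moved. The work goes in short steps, Python scripts to look and compute and a shell command to move; the robot and the scene stay as the last step left them, time stands still between calls to the robot, and variables do not carry over. Pictures are saved under pics/ and viewed, and the job is handed in when it is done.

```bash
ls -la; mkdir -p pics; python3 - <<'E'
from bench import ctrl,cams
import cv2,numpy as np
np.set_printoptions(precision=4,suppress=True)
o=ctrl.get_obs();print(o);print(ctrl.grip_point_offset)
for n in("scene","side","wrist"):
    p=cams.camera(n);cv2.imwrite(f"pics/a_{n}.png",p["color"][:,:,::-1])
    print(n,{k:v for k,v in p.items() if k!="color"})
E
```

```text
total 12
drwxr-xr-x  3 agent agent 4096 Dec  7 15:01 .
drwxr-xr-x 23 root  root  4096 Dec  7 15:01 ..
drwxr-xr-x  2 agent agent 4096 Dec  7 15:01 pics
{'time_s': 0.0, 'q': array([-1.3563,  0.1816,  1.608 ,  0.    ,  1.3538, -0.2063]), 'dq': array([-0.0014,  0.0006, -0.0015,  0.0006, -0.0008, -0.0004]), 'joint_efforts': array([ -0.    , -44.487 , -35.1337,  -0.0002,   0.0091,  -0.    ]), 'eef_pos': array([ 0.2348, -0.5246,  0.4038]), 'eef_rot': array([-0.0008,  0.9779,  0.2088, -0.    ]), 'wrist_force': array([ 0.0398, -0.3368,  0.7052]), 'torque': array([-0.0348, -0.0011,  0.0042]), 'opening': 1.001470143278369}
0.1547
scene {'camera_matrix': array([[375.1311,   0.    , 325.0019],
       [  0.    , 375.1311, 201.4472],
       [  0.    ,   0.    ,   1.    ]]), 'view': array([[-0.7142, -0.6999, -0.0075,  0.3413],
       [ 0.4175, -0.4346,  0.798 , -0.2343],
       [-0.5617,  0.5668,  0.6026, -0.7323],
       [ 0.    ,  0.    ,  0.    ,  1.    ]]), 'shot': 1}
side {'camera_matrix': array([[490.6247,   0.    , 319.2435],
       [  0.    , 490.6247, 192.1613],
       [  0.    ,   0.    ,   1.    ]]), 'view': array([[ 0.9997,  0.0078, -0.0223, -0.4773],
       [ 0.0164,  0.4529,  0.8914, -0.0466],
       [ 0.0171, -0.8915,  0.4526, -1.5569],
       [ 0.    ,  0.    ,  0.    ,  1.    ]]), 'shot': 2}
wrist {'camera_matrix': array([[309.7069,   0.    , 316.2931],
       [  0.    , 309.7069, 199.635 ],
       [  0.    ,   0.    ,   1.    ]]), 'tool_from_camera': array([[ 0.0002,  0.9632,  0.2688,  0.0682],
       [ 1.    , -0.0004,  0.0007, -0.0002],
       [ 0.0008,  0.2688, -0.9632,  0.0314],
       [ 0.    ,  0.    ,  0.    ,  1.    ]]), 'shot': 3}
```

View pics/a_scene.png

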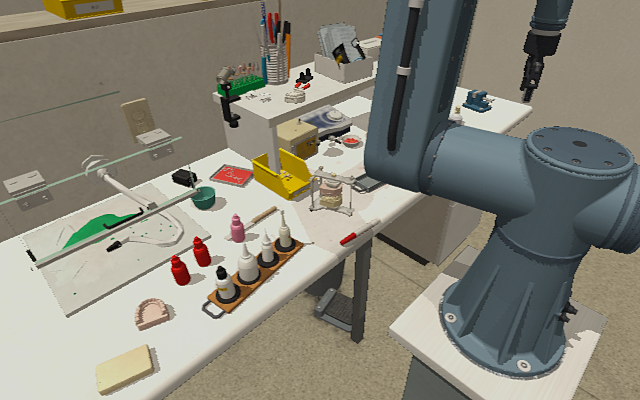

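View pics/a_side.png

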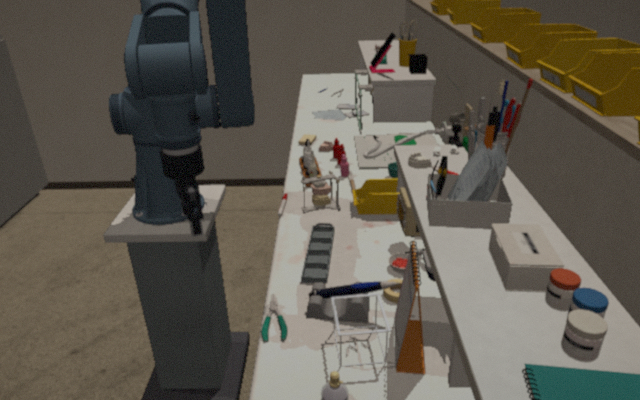

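View pics/a_wrist.png

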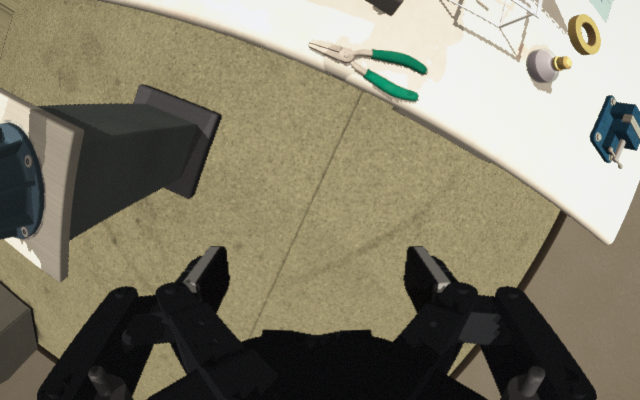

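The scene view shows the board with its handle at about (210,310). From the handle the bottles run capped (226,285), fat (248,262), needle (267,247) and tall (285,232), with red and pink look-alikes behind. The side view shows the grey tray at about (318,255). Next I'll measure with the networks.

```bash
cat > h.py <<'E'
from bench import ctrl,cams,boxes_of,landmark_of
import numpy as np,cv2
from scipy.spatial.transform import Rotation as R
np.set_printoptions(precision=4,suppress=True)
def Rq(q): return R.from_quat([q[1],q[2],q[3],q[0]]).as_matrix()
def ray(p,uv,obs=None):
    K=p["camera_matrix"];x=(uv[0]-K[0,2])/K[0,0];y=(uv[1]-K[1,2])/K[1,1]
    if "view" in p:
        V=p["view"];d=np.array([x,-y,-1.]);Rm=V[:3,:3];return -Rm.T@V[:3,3],Rm.T@d
    th=np.hypot(x,y);s=np.sin(th)/max(th,1e-9);d=np.array([x*s,-y*s,-np.cos(th)])
    T=p["tool_from_camera"];M=Rq(obs["eef_rot"])
    return obs["eef_pos"]+M@T[:3,3],M@(T[:3,:3]@d)
def onz(p,uv,z,obs=None):
    c,d=ray(p,uv,obs);return c+d*(z-c[2])/d[2]
def proj(p,X,obs=None):
    X=np.asarray(X,float);K=p["camera_matrix"]
    if "view" in p:
        c=p["view"][:3,:3]@X+p["view"][:3,3];x,y=c[0]/-c[2],-c[1]/-c[2]
    else:
        T=p["tool_from_camera"];M=Rq(obs["eef_rot"]);t=M.T@(X-obs["eef_pos"]);c=T[:3,:3].T@(t-T[:3,3])
        r=np.hypot(c[0],c[1]);th=np.arctan2(r,-c[2]);x,y=th*c[0]/r,-th*c[1]/r
    return np.array([K[0,0]*x+K[0,2],K[1,1]*y+K[1,2]])
H=dict(bottle_tall=.015,bottle_needle=.015,bottle_fat=.015,bottle_capped=.015,pad_tall=.01,pad_needle=.01,pad_fat=.01,pad_capped=.01,board=0,tray=0)
E
python3 - <<'E'
from h import *
for n in("scene","side"):
    p=cams.camera(n)
    for t in ("bottle_tall","bottle_needle","bottle_fat","bottle_capped","board","tray"):
        for r in landmark_of(p,t)[:3]: print(n,t,round(r["confidence"],2),np.round(r["uv"],1),onz(p,r["uv"],H[t])[:2])
p=cams.camera("scene");c=p["color"][180:340,150:330,::-1];cv2.imwrite("pics/b.png",cv2.resize(c,None,fx=4,fy=3.7,interpolation=2))
p=cams.camera("side");c=p["color"][120:320,250:420,::-1];cv2.imwrite("pics/c.png",cv2.resize(c,None,fx=3,fy=3,interpolation=2))
E
```

```text
scene bottle_tall 0.62 [290.7 243.5] [0.447  0.1477]
scene bottle_tall 0.38 [250.  274.3] [0.438  0.2732]
scene bottle_needle 0.66 [268.1 257.8] [0.4487 0.2146]
scene bottle_fat 0.87 [250.2 273. ] [0.4407 0.2707]
scene bottle_capped 0.88 [185.1 278.1] [0.5298 0.377 ]
scene bottle_capped 0.84 [224.  291.1] [0.4394 0.3385]
scene bottle_capped 0.67 [237.1 240.5] [0.5475 0.2302]
scene board 0.62 [259.4 269.5] [0.4467 0.2431]
scene tray 0.53 [387.8 172. ] [ 0.4838 -0.2848]
side bottle_tall 0.64 [310.9 176.4] [0.4474 0.1778]
side bottle_needle 0.62 [310.4 171.2] [0.4446 0.2214]
side bottle_fat 0.5 [308.1 166.5] [0.4353 0.2628]
side bottle_fat 0.15 [316.5 255.6] [ 0.473  -0.3061]
side bottle_capped 0.59 [337.1 158.9] [0.5419 0.3282]
side bottle_capped 0.43 [342.  162.5] [0.5591 0.2937]
side bottle_capped 0.37 [306.6 159.2] [0.4278 0.3304]
side board 0.53 [312.4 170.9] [0.4506 0.2567]
side board 0.18 [307.9 164.8] [0.4327 0.3123]
side tray 0.73 [316.2 255.6] [ 0.4716 -0.2841]
side tray 0.7 [311.6 173.2] [0.4481 0.2369]
```

View pics/b.png

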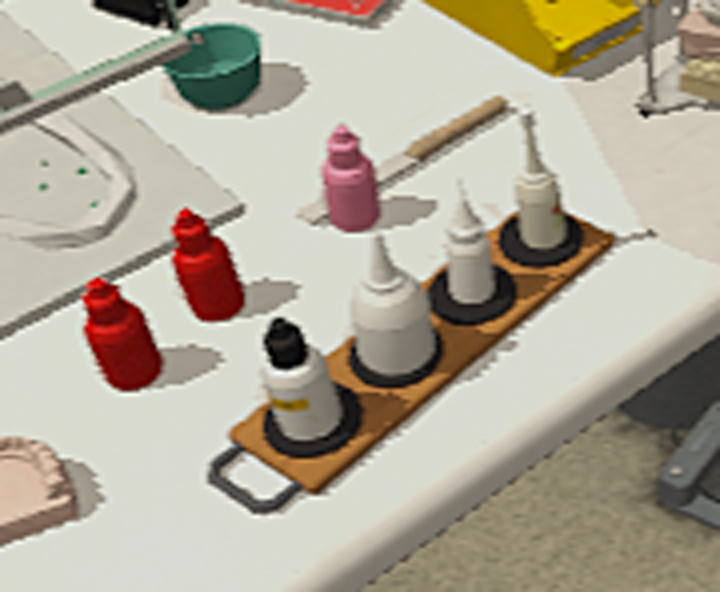

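View pics/c.png

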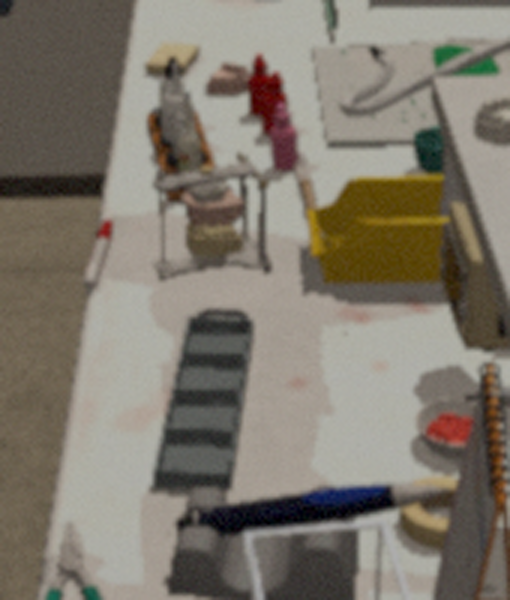

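The crops confirm the order from the board's handle: capped, fat, needle, tall. The tray's handle is at its +y end, the far end in the side view. I'll move over the tray with the jaws turned across the row and look with the wrist camera.

```bash
python3 -m handwheel '[{"offset":[0.02,-0.01,0],"spin":-5,"grip":1},{"offset":[0.06,-0.025,0],"spin":-14,"grip":1},{"offset":[0.105,-0.045,0],"spin":-24,"grip":1},{"offset":[0.155,-0.065,0],"spin":-34,"grip":1},{"offset":[0.205,-0.085,0],"spin":-44,"grip":1},{"offset":[0.25,-0.105,0],"spin":-54,"grip":1},{"offset":[0.285,-0.12,0],"spin":-62,"grip":1},{"offset":[0.3,-0.127,0],"spin":-66,"grip":1},{"offset":[0.303,-0.127,0],"spin":-66,"grip":1},{"offset":[0.303,-0.127,0],"spin":-66,"grip":1}]'
cat > look.py <<'E'
from h import *;import sys
o=ctrl.get_obs();p=cams.camera("wrist");cv2.imwrite(f"pics/{sys.argv[1]}.png",p["color"][:,:,::-1])
print(o["time_s"],o["eef_pos"],o["eef_rot"],o["q"],o["wrist_force"])
for t in sys.argv[2:]:
    for r in landmark_of(p,t)[:4]: print(t,round(r["confidence"],2),np.round(r["uv"],1),onz(p,r["uv"],H[t],o)[:2])
np.savez(f"pics/{sys.argv[1]}.npz",c=p["color"],K=p["camera_matrix"],T=p["tool_from_camera"],pos=o["eef_pos"],rot=o["eef_rot"])
E
python3 look.py d1 tray
```

```text
time_s: 2.2
eef_pos: [0.4594, -0.2855, 0.4047]
eef_rot: [0.0, 0.707, 0.707, -0.0]
wrist_force: [0.3, 0.0, -0.2]
opening: 1.0
2.2 [ 0.4594 -0.2855  0.4047] [ 0.      0.7069  0.7073 -0.0001] [-0.7755  0.1048  1.6928 -0.0003  1.3439 -0.7759] [ 0.2547  0.0322 -0.2286]
tray 0.98 [329.8 167.2] [ 0.4759 -0.2802]
```

View pics/d1.png

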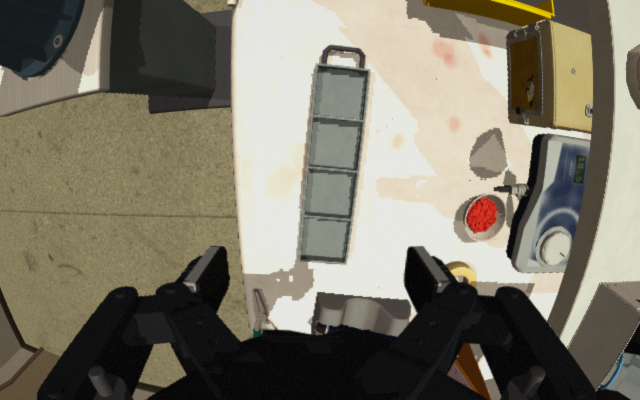

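The wrist view shows the empty tray with its handle at (343,52). Its rim corners are about (318,65), (369,69), (346,264) and (301,261). I'll fit its pose.

```bash
cat > fit.py <<'E'
from h import *;import sys
d=np.load("pics/d1.npz");p=dict(camera_matrix=d["K"],tool_from_camera=d["T"]);o=dict(eef_pos=d["pos"],eef_rot=d["rot"])
c=d["c"][:,:,::-1]
for nm,uv in dict(hl=(318,65),hr=(369,69),fr=(346,264),fl=(301,261)).items(): print(nm,onz(p,uv,.018,o)[:2])
def draw(cx,cy,yaw,f):
    im=cv2.resize(c,None,fx=3,fy=3,interpolation=2)
    ca,sa=np.cos(yaw),np.sin(yaw)
    def w(x,y,z): return proj(p,[cx+ca*x-sa*y,cy+sa*x+ca*y,z],o)
    for z,col in((.018,(0,0,255)),):
        for a,b in [((-.1215,-.0315),(.1215,-.0315)),((.1215,-.0315),(.1215,.0315)),((.1215,.0315),(-.1215,.0315)),((-.1215,.0315),(-.1215,-.0315))]:
            for s in np.linspace(0,1,30):
                u=w(a[0]+(b[0]-a[0])*s,a[1]+(b[1]-a[1])*s,z);cv2.circle(im,tuple(int(v) for v in (u*3+1)),1,col,-1)
    for x in(-.09,-.03,.03,.09):
        u=w(x,0,.004);cv2.circle(im,tuple(int(v) for v in (u*3+1)),4,(0,255,0),-1)
    cv2.imwrite(f,im[100:900,750:1300][:600] if 0 else cv2.resize(im[90:870,780:1230],None,fx=.75,fy=.75))
if len(sys.argv)>1: draw(float(sys.argv[1]),float(sys.argv[2]),np.radians(float(sys.argv[3])),"pics/fit_%s.png"%sys.argv[4])
E
python3 fit.py .475 -.2826 95 1
```

```text
hl [ 0.4612 -0.1589]
hr [ 0.5192 -0.1621]
fr [ 0.4977 -0.4023]
fl [ 0.4399 -0.3978]
```

View pics/fit_1.png

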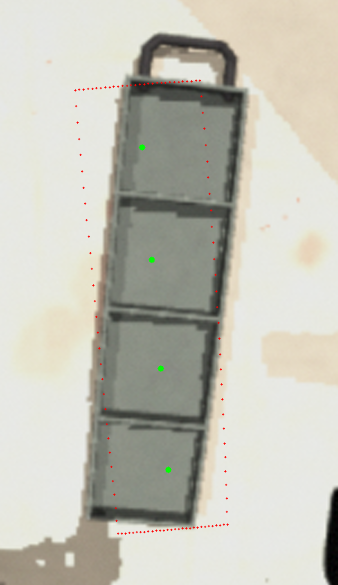

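```bash
python3 fit.py .479 -.2805 85 2
```

```text
hl [ 0.4612 -0.1589]
hr [ 0.5192 -0.1621]
fr [ 0.4977 -0.4023]
fl [ 0.4399 -0.3978]
```

View pics/fit_2.png

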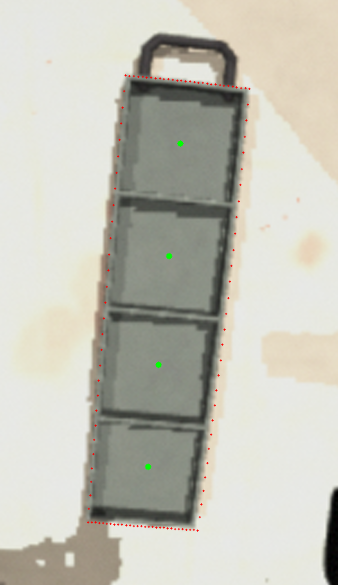

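The fit matches: the tray centre is about (0.478,-0.280) and its yaw about 85°. Now over the board, passing above the 125 mm fixture.

```bash
python3 -m handwheel '[{"offset":[0.02,0,0],"spin":0,"grip":1},{"offset":[0.06,0,0],"spin":0,"grip":1},{"offset":[0.11,-0.005,0],"spin":0,"grip":1},{"offset":[0.165,-0.005,0],"spin":0,"grip":1},{"offset":[0.22,-0.005,0],"spin":0,"grip":1},{"offset":[0.275,-0.005,0],"spin":0,"grip":1},{"offset":[0.33,-0.01,0],"spin":0,"grip":1},{"offset":[0.385,-0.01,0],"spin":0,"grip":1},{"offset":[0.435,-0.01,0],"spin":0,"grip":1},{"offset":[0.475,-0.01,0],"spin":0,"grip":1},{"offset":[0.495,-0.01,0],"spin":0,"grip":1},{"offset":[0.5,-0.01,0],"spin":0,"grip":1},{"offset":[0.5,-0.01,0],"spin":0,"grip":1}]'
python3 look.py d2 board bottle_tall bottle_needle bottle_fat bottle_capped pad_tall pad_needle pad_fat pad_capped
```

```text
time_s: 3.92
eef_pos: [0.4482, 0.2147, 0.4046]
eef_rot: [0.0, 0.706, 0.708, -0.0]
wrist_force: [-0.6, -0.3, -0.6]
opening: 0.999
3.925 [0.4482 0.2147 0.4046] [ 0.      0.7064  0.7078 -0.0002] [ 0.2074  0.0041  1.7986 -0.0002  1.3392  0.2055] [-0.5956 -0.2947 -0.566 ]
board 0.91 [313.3 145.3] [0.4444 0.2469]
bottle_tall 0.81 [323.  220.8] [0.4565 0.1562]
bottle_needle 0.72 [318.1 170.3] [0.4502 0.2189]
bottle_fat 0.91 [307.2 122. ] [0.4376 0.2754]
bottle_capped 0.98 [300.5  68.1] [0.4299 0.3382]
bottle_capped 0.8 [393.4  39.9] [0.5375 0.3762]
bottle_capped 0.77 [403.8  89.3] [0.5499 0.3169]
bottle_capped 0.72 [412.2 170.2] [0.5643 0.2204]
pad_tall 0.58 [323.9 222.1] [0.4577 0.1527]
pad_needle 0.81 [319.1 172.9] [0.4515 0.2148]
```

View pics/d2.png

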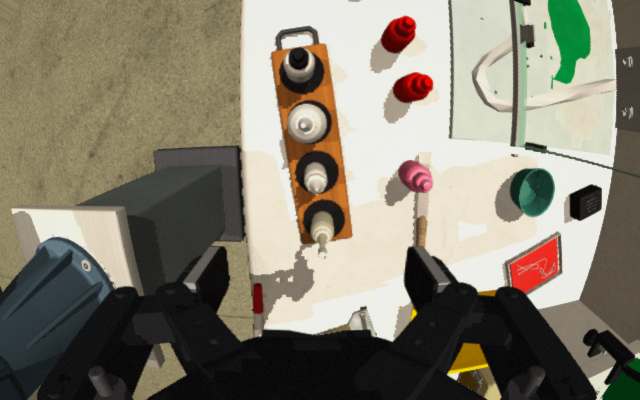

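The wrist view shows the board with its handle at (297,38) and the bottles at about (300,68) capped, (307,123) fat, (317,175) needle and (322,225) tall. The look-alikes stand at x≈0.54–0.56. I'll check an overlay of the pose.

```bash
cat > fitb.py <<'E'
from h import *;import sys
d=np.load("pics/d2.npz");p=dict(camera_matrix=d["K"],tool_from_camera=d["T"]);o=dict(eef_pos=d["pos"],eef_rot=d["rot"])
c=d["c"][:,:,::-1]
P=[onz(p,uv,.010,o)[:2] for uv in((273,50),(328,43),(353,238),(302,244))];print(np.array(P),np.mean(P,0))
cx,cy,yw=map(float,sys.argv[1:4]);yaw=np.radians(yw)
im=cv2.resize(c,None,fx=3,fy=3,interpolation=2)
ca,sa=np.cos(yaw),np.sin(yaw)
def w(x,y,z): return proj(p,[cx+ca*x-sa*y,cy+sa*x+ca*y,z],o)
def dot(u,col,r=1): cv2.circle(im,tuple(int(v) for v in (u*3+1)),r,col,-1)
for a,b in [((-.1215,-.033),(.1215,-.033)),((.1215,-.033),(.1215,.033)),((.1215,.033),(-.1215,.033)),((-.1215,.033),(-.1215,-.033))]:
    for s in np.linspace(0,1,30): dot(w(a[0]+(b[0]-a[0])*s,a[1]+(b[1]-a[1])*s,.010),(0,0,255))
Rr={-.09:.013,-.03:.012,.03:.0205,.09:.016}
Hh={-.09:.107,-.03:.088,.03:.097,.09:.080}
for x in(-.09,-.03,.03,.09):
    print(x,cx+ca*x,cy+sa*x)
    for t in np.linspace(0,6.28,40):
        dot(w(x+.026*np.cos(t),.026*np.sin(t),.015),(255,255,0))
        dot(w(x+Rr[x]*np.cos(t),Rr[x]*np.sin(t),.015),(0,255,0)); dot(w(x+Rr[x]*np.cos(t),Rr[x]*np.sin(t),.015+.04),(255,0,255))
    dot(w(x,0,.015+Hh[x]),(0,0,255),3)
cv2.imwrite("pics/fitb_%s.png"%sys.argv[4],im[60:810,750:1140][:, :].copy() if 0 else cv2.resize(im[60:810,750:1140],None,fx=.79,fy=.79))
E
python3 fitb.py .444 .2455 98 1
```

```text
[[0.3975 0.3619]
 [0.4613 0.3696]
 [0.4951 0.1311]
 [0.4301 0.1228]] [0.446  0.2464]
-0.09 0.4565255790864059 0.15637587381325868
-0.03 0.448175193028802 0.21579195793775288
0.03 0.439824806971198 0.2752080420622471
0.09 0.4314744209135941 0.3346241261867413
```

View pics/fitb_1.png

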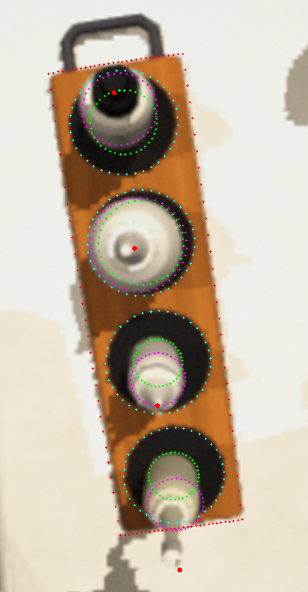

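The board fit matches: centre about (0.444,0.2455), yaw 98°, bottles at the pad middles. Capped goes first. I'll move above it, spin −8° and come partway down, then look.

```bash
python3 -m handwheel '[{"offset":[0.02,-0.003,0],"spin":-2,"grip":1},{"offset":[0.055,-0.008,0],"spin":-4,"grip":1},{"offset":[0.09,-0.014,0],"spin":-6,"grip":1},{"offset":[0.115,-0.017,0],"spin":-8,"grip":1},{"offset":[0.122,-0.018,0.01],"spin":-8,"grip":1},{"offset":[0.122,-0.018,0.04],"spin":-8,"grip":1},{"offset":[0.122,-0.018,0.07],"spin":-8,"grip":1},{"offset":[0.122,-0.018,0.09],"spin":-8,"grip":1},{"offset":[0.122,-0.018,0.1],"spin":-8,"grip":1},{"offset":[0.122,-0.018,0.1],"spin":-8,"grip":1}]'
python3 look.py d3 bottle_capped
```

```text
time_s: 5.68
eef_pos: [0.4304, 0.3363, 0.304]
eef_rot: [-0.0, 0.656, 0.755, -0.001]
wrist_force: [0.7, 0.0, 0.1]
opening: 1.0
5.675 [0.4304 0.3363 0.304 ] [-0.0003  0.6557  0.7551 -0.0008] [ 0.4459  0.2311  1.7658 -0.0001  1.1464  0.3053] [0.6724 0.0467 0.1221]
bottle_capped 0.88 [315.  192.1] [0.4284 0.3391]
bottle_capped 0.88 [436.9 227.2] [0.546 0.322]
bottle_capped 0.57 [440.3 162.1] [0.5343 0.3823]
bottle_capped 0.41 [423.7 308.7] [0.5592 0.2305]
```

View pics/d3.png

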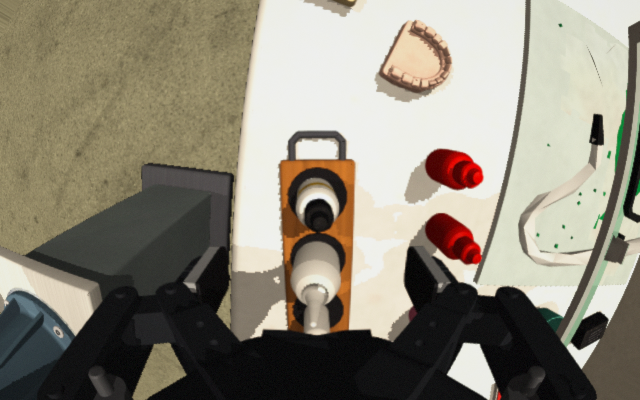

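The board is now aligned with the image and capped is centred in front of the fingers, with its base at (315,192) giving (0.428,0.339). I'll descend and close.

```bash
python3 -m handwheel '[{"offset":[0.001,0,0.01],"spin":0,"grip":1},{"offset":[0.002,-0.001,0.03],"spin":0,"grip":1},{"offset":[0.002,-0.001,0.055],"spin":0,"grip":1},{"offset":[0.002,-0.001,0.078],"spin":0,"grip":1},{"offset":[0.002,-0.001,0.092],"spin":0,"grip":1},{"offset":[0.002,-0.001,0.097],"spin":0,"grip":1},{"offset":[0.002,-0.001,0.097],"spin":0,"grip":1}]'
python3 -m handwheel '[{"offset":[0,0,0],"spin":0,"grip":0.7},{"offset":[0,0,0],"spin":0,"grip":0.5},{"offset":[0,0,0],"spin":0,"grip":0.35},{"offset":[0,0,0],"spin":0,"grip":0.2},{"offset":[0,0,0],"spin":0,"grip":0},{"offset":[0,0,0],"spin":0,"grip":0},{"offset":[0,0,0],"spin":0,"grip":0},{"offset":[0,0,0],"spin":0,"grip":0}]'
python3 look.py d4
```

```text
time_s: 6.65
eef_pos: [0.4293, 0.3387, 0.2079]
eef_rot: [0.0, 0.655, 0.755, 0.0]
wrist_force: [0.3, -0.9, -0.2]
opening: 0.999
time_s: 7.65
eef_pos: [0.4294, 0.3388, 0.2084]
eef_rot: [0.0, 0.655, 0.755, 0.0]
wrist_force: [-2.4, -1.0, 5.6]
opening: 0.341
7.65 [0.4294 0.3388 0.2084] [0.0002 0.6553 0.7553 0.0004] [ 0.4509  0.3806  1.8044 -0.      0.9557  0.3093] [-2.3561 -1.0143  5.5559]
```

View pics/d4.png

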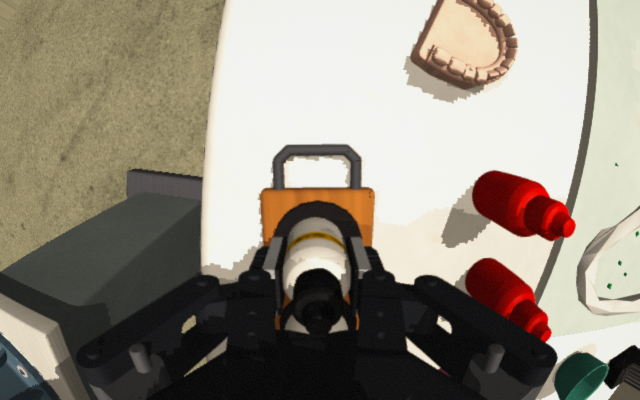

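Capped is gripped at opening 0.34 and upright between the pads. Lift, then carry to the far compartment at tray x=−90.

```bash
python3 -m handwheel '[{"offset":[0,0,-0.005],"spin":0,"grip":0},{"offset":[0,0,-0.02],"spin":0,"grip":0},{"offset":[0,0,-0.045],"spin":0,"grip":0},{"offset":[0,0,-0.075],"spin":0,"grip":0},{"offset":[0,0,-0.105],"spin":0,"grip":0},{"offset":[0,0,-0.13],"spin":0,"grip":0},{"offset":[0,0,-0.145],"spin":0,"grip":0},{"offset":[0,0,-0.15],"spin":0,"grip":0},{"offset":[0,0,-0.15],"spin":0,"grip":0}]'
python3 -m handwheel '[{"offset":[-0.01,-0.001,0],"spin":0,"grip":0},{"offset":[-0.035,-0.003,0],"spin":1,"grip":0},{"offset":[-0.075,-0.006,0],"spin":2,"grip":0},{"offset":[-0.12,-0.01,0],"spin":3,"grip":0},{"offset":[-0.17,-0.014,0],"spin":4,"grip":0},{"offset":[-0.22,-0.018,0],"spin":5,"grip":0},{"offset":[-0.27,-0.022,0],"spin":6,"grip":0},{"offset":[-0.32,-0.026,0],"spin":7,"grip":0},{"offset":[-0.37,-0.031,0],"spin":8,"grip":0},{"offset":[-0.42,-0.035,0],"spin":9,"grip":0},{"offset":[-0.47,-0.04,0],"spin":10,"grip":0},{"offset":[-0.52,-0.044,0],"spin":11,"grip":0},{"offset":[-0.57,-0.048,0],"spin":12,"grip":0},{"offset":[-0.615,-0.052,0],"spin":13,"grip":0},{"offset":[-0.655,-0.055,0],"spin":13,"grip":0},{"offset":[-0.685,-0.058,0],"spin":13,"grip":0},{"offset":[-0.702,-0.059,0],"spin":13,"grip":0},{"offset":[-0.707,-0.06,0],"spin":13,"grip":0},{"offset":[-0.707,-0.06,0],"spin":13,"grip":0},{"offset":[-0.707,-0.06,0],"spin":13,"grip":0}]'
python3 look.py d5 tray bottle_capped; python3 - <<'E'
from h import *
p=cams.camera("side");c=p["color"][120:320,220:420,::-1];cv2.imwrite("pics/d5s.png",cv2.resize(c,None,fx=3,fy=3,interpolation=2))
E
```

```text
time_s: 8.82
eef_pos: [0.429, 0.3386, 0.3574]
eef_rot: [-0.0, 0.655, 0.755, -0.0]
wrist_force: [-0.5, -0.4, -1.0]
opening: 0.347
time_s: 11.32
eef_pos: [0.4696, -0.3688, 0.3577]
eef_rot: [-0.0, 0.736, 0.677, 0.0]
wrist_force: [0.7, 0.5, -0.5]
opening: 0.343
11.325 [ 0.4696 -0.3688  0.3577] [-0.0002  0.7363  0.6767  0.0001] [-0.8643  0.2735  1.5939  0.0002  1.2746 -0.7801] [ 0.6902  0.4707 -0.4732]
tray 0.63 [317.6  96.2] [ 0.4783 -0.2803]
bottle_capped 0.8 [316.2 239.1] [ 0.4641 -0.4313]
```

View pics/d5.png

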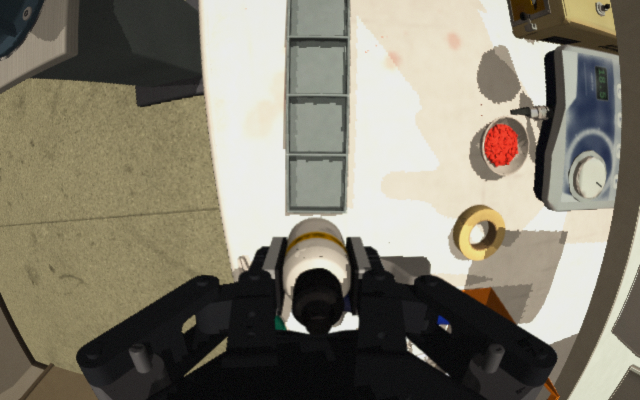

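View pics/d5s.png

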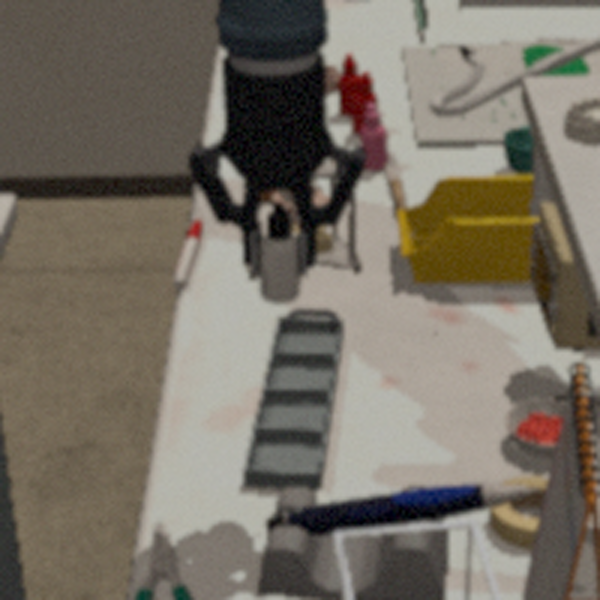

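```bash
python3 - <<'E'
from h import *
d=np.load("pics/d1.npz");p=dict(camera_matrix=d["K"],tool_from_camera=d["T"]);o=dict(eef_pos=d["pos"],eef_rot=d["rot"])
for uv in((318,292),(360,292),(405,300),(320,325),(350,330)): print(uv,[onz(p,uv,z,o)[:2] for z in(0,.05,.1,.15)])
p=cams.camera("side")
for uv in((312,290),(350,286),(312,300)): print(uv,[onz(p,uv,z)[:2] for z in(0,.05,.1,.15)])
E
```

```text
(318, 292) [array([ 0.4619, -0.4565]), array([ 0.4616, -0.4245]), array([ 0.4612, -0.3924]), array([ 0.4609, -0.3604])]
(360, 292) [array([ 0.5216, -0.4575]), array([ 0.5133, -0.4253]), array([ 0.5049, -0.3931]), array([ 0.4966, -0.3609])]
(405, 300) [array([ 0.5906, -0.4751]), array([ 0.573 , -0.4406]), array([ 0.5554, -0.406 ]), array([ 0.5379, -0.3715])]
(320, 325) [array([ 0.4651, -0.517 ]), array([ 0.4643, -0.4768]), array([ 0.4636, -0.4367]), array([ 0.4628, -0.3965])]
(350, 330) [array([ 0.511, -0.528]), array([ 0.5041, -0.4864]), array([ 0.4972, -0.4447]), array([ 0.4903, -0.4031])]
(312, 290) [array([ 0.4635, -0.428 ]), array([ 0.4663, -0.4915]), array([ 0.4691, -0.5551]), array([ 0.4719, -0.6187])]
(350, 286) [array([ 0.5545, -0.4146]), array([ 0.5511, -0.4791]), array([ 0.5477, -0.5436]), array([ 0.5443, -0.608 ])]
(312, 300) [array([ 0.4643, -0.4646]), array([ 0.467 , -0.5257]), array([ 0.4698, -0.5868]), array([ 0.4725, -0.6479])]
```

```bash
python3 - <<'E'
import cv2
a=cv2.imread("pics/d1.png")[230:400,230:500];cv2.imwrite("pics/d1z.png",cv2.resize(a,None,fx=2.9,fy=2.9,interpolation=2))
a=cv2.imread("pics/a_side.png")[230:360,280:430];cv2.imwrite("pics/asz.png",cv2.resize(a,None,fx=4,fy=4,interpolation=2))
E
```

```text
(no output)
```

View pics/d1z.png

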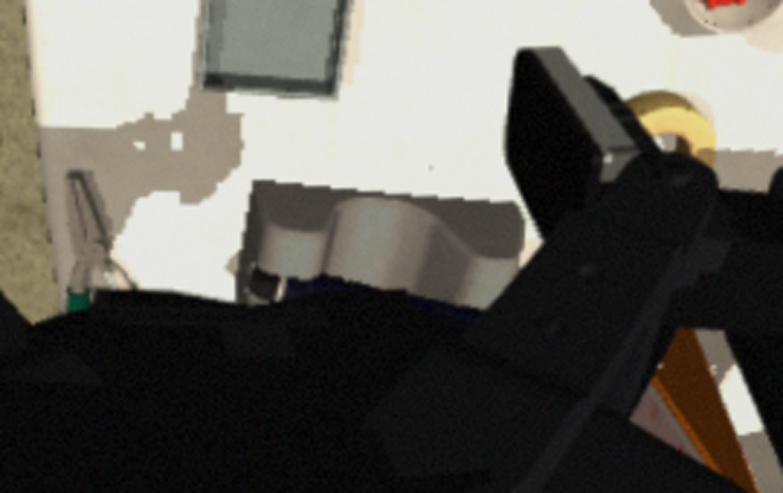

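View pics/asz.png

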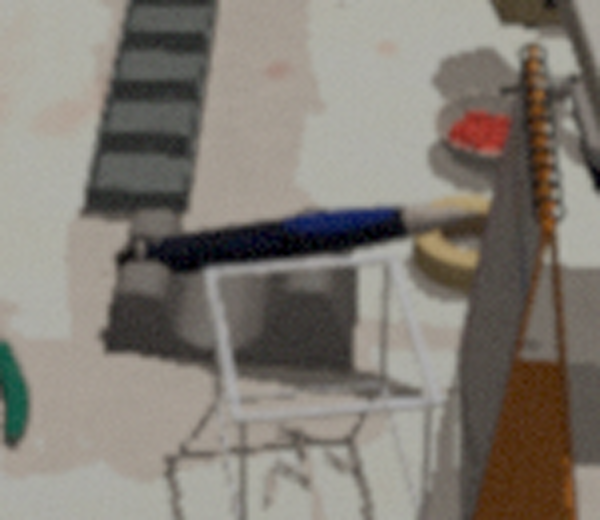

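The object beyond the tray is a low pen rest whose near edge is at y≈−0.455, clear of the gripper. I'll lower capped.

```bash
python3 -m handwheel '[{"offset":[0,0,0.01],"spin":0,"grip":0},{"offset":[0,0,0.035],"spin":0,"grip":0},{"offset":[-0.001,0,0.065],"spin":0,"grip":0},{"offset":[-0.001,0,0.095],"spin":0,"grip":0},{"offset":[-0.001,0,0.12],"spin":0,"grip":0},{"offset":[-0.001,0,0.14],"spin":0,"grip":0},{"offset":[-0.001,0,0.15],"spin":0,"grip":0},{"offset":[-0.001,0,0.156],"spin":0,"grip":0},{"offset":[-0.001,0,0.159],"spin":0,"grip":0},{"offset":[-0.001,0,0.159],"spin":0,"grip":0}]'
python3 look.py d6
```

```text
time_s: 12.82
eef_pos: [0.4696, -0.371, 0.1992]
eef_rot: [0.0, 0.737, 0.676, -0.0]
wrist_force: [1.2, 0.3, -0.9]
opening: 0.346
12.825 [ 0.4696 -0.371   0.1992] [ 0.0005  0.7366  0.6763 -0.    ] [-0.8668  0.4875  1.6695  0.      0.9836 -0.7815] [ 1.2105  0.2866 -0.9142]
```

View pics/d6.png

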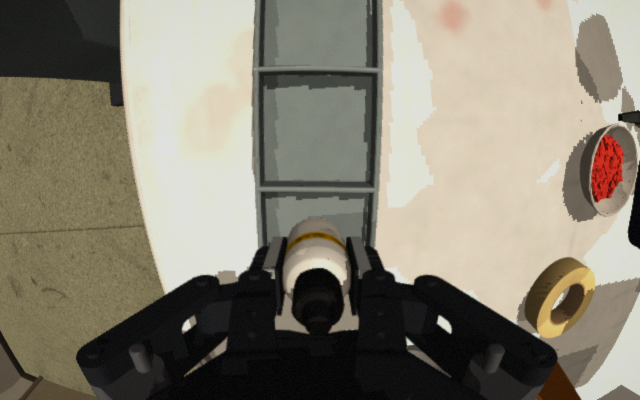

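Capped is centred in the last compartment. Settle, release and rise.

```bash
python3 -m handwheel '[{"offset":[0,0,0.001],"spin":0,"grip":0},{"offset":[0,0,0.0015],"spin":0,"grip":0},{"offset":[0,0,0.0015],"spin":0,"grip":0.4},{"offset":[0,0,0.0015],"spin":0,"grip":0.5},{"offset":[0,0,0.0015],"spin":0,"grip":0.7},{"offset":[0,0,0.0015],"spin":0,"grip":1},{"offset":[0,0,0.0015],"spin":0,"grip":1},{"offset":[0,0,-0.02],"spin":0,"grip":1},{"offset":[0,0,-0.06],"spin":0,"grip":1},{"offset":[0,0,-0.11],"spin":0,"grip":1},{"offset":[0,0,-0.15],"spin":0,"grip":1},{"offset":[0,0,-0.16],"spin":0,"grip":1},{"offset":[0,0,-0.16],"spin":0,"grip":1}]'
python3 look.py d7 bottle_capped
```

```text
time_s: 14.5
eef_pos: [0.4693, -0.3707, 0.3587]
eef_rot: [0.0, 0.737, 0.676, -0.0]
wrist_force: [-0.1, 0.7, 0.5]
opening: 1.002
14.5 [ 0.4693 -0.3707  0.3587] [ 0.0003  0.7366  0.6763 -0.    ] [-0.8668  0.2743  1.5907 -0.      1.276  -0.7814] [-0.0653  0.6902  0.514 ]
bottle_capped 0.91 [316.3 180.9] [ 0.4695 -0.3695]
```

View pics/d7.png

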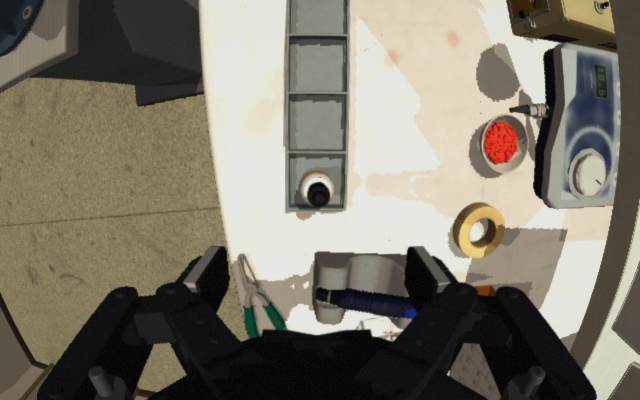

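Capped stands upright in the far compartment at (316,185), measured at (0.4695,−0.3695). Next is fat.

```bash
python3 -m handwheel '[{"offset":[0.02,-0.002,0],"spin":0,"grip":1},{"offset":[0.06,-0.008,0],"spin":-1,"grip":1},{"offset":[0.11,-0.015,0],"spin":-2,"grip":1},{"offset":[0.165,-0.022,0],"spin":-3,"grip":1},{"offset":[0.22,-0.029,0],"spin":-4,"grip":1},{"offset":[0.275,-0.037,0],"spin":-5,"grip":1},{"offset":[0.33,-0.044,0],"spin":-6,"grip":1},{"offset":[0.385,-0.051,0],"spin":-7,"grip":1},{"offset":[0.44,-0.059,0],"spin":-8,"grip":1},{"offset":[0.495,-0.066,0],"spin":-10,"grip":1},{"offset":[0.55,-0.073,0],"spin":-12,"grip":1},{"offset":[0.595,-0.079,0],"spin":-13,"grip":1},{"offset":[0.625,-0.083,0],"spin":-13,"grip":1},{"offset":[0.641,-0.085,0.01],"spin":-13,"grip":1},{"offset":[0.641,-0.085,0.03],"spin":-13,"grip":1},{"offset":[0.641,-0.085,0.05],"spin":-13,"grip":1},{"offset":[0.641,-0.085,0.06],"spin":-13,"grip":1},{"offset":[0.641,-0.085,0.06],"spin":-13,"grip":1}]'
python3 look.py e1 bottle_fat bottle_needle bottle_tall
```

```text
time_s: 16.85
eef_pos: [0.4388, 0.2747, 0.2975]
eef_rot: [-0.001, 0.656, 0.755, -0.001]
wrist_force: [0.5, 1.1, 0.2]
opening: 0.998
16.85 [0.4388 0.2747 0.2975] [-0.0006  0.6555  0.7552 -0.0012] [ 0.3299  0.181   1.8414 -0.      1.1218  0.1888] [0.4907 1.1115 0.1665]
bottle_fat 0.82 [314.4 195.9] [0.4363 0.2759]
bottle_needle 0.87 [318.6 258.5] [0.4481 0.2187]
bottle_tall 0.75 [315.3 314. ] [0.4539 0.1565]
```

View pics/e1.png

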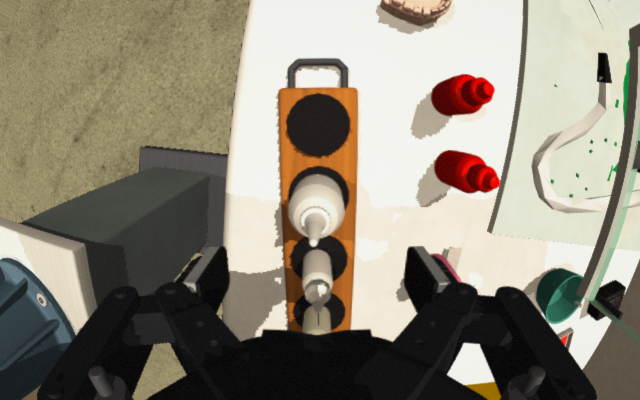

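Fat is aligned and centred, with its base at (314,196). Descend to the raised grasp (about 48 mm above the underside) so its nozzle clears the palm.

```bash
python3 -m handwheel '[{"offset":[0.001,-0.001,0.01],"spin":0,"grip":1},{"offset":[0.001,-0.002,0.03],"spin":0,"grip":1},{"offset":[0.001,-0.002,0.05],"spin":0,"grip":1},{"offset":[0.001,-0.002,0.067],"spin":0,"grip":1},{"offset":[0.001,-0.002,0.076],"spin":0,"grip":1},{"offset":[0.001,-0.002,0.08],"spin":0,"grip":1},{"offset":[0.001,-0.002,0.08],"spin":0,"grip":1}]'
python3 -m handwheel '[{"offset":[0,0,0],"spin":0,"grip":0.7},{"offset":[0,0,0],"spin":0,"grip":0.55},{"offset":[0,0,0],"spin":0,"grip":0.4},{"offset":[0,0,0],"spin":0,"grip":0.2},{"offset":[0,0,0],"spin":0,"grip":0},{"offset":[0,0,0],"spin":0,"grip":0},{"offset":[0,0,0],"spin":0,"grip":0},{"offset":[0,0,0],"spin":0,"grip":0}]'
python3 look.py e2
```

```text
time_s: 17.92
eef_pos: [0.4374, 0.2759, 0.2188]
eef_rot: [0.0, 0.655, 0.755, 0.0]
wrist_force: [0.2, 0.7, 0.2]
opening: 0.996
time_s: 18.92
eef_pos: [0.4375, 0.276, 0.2196]
eef_rot: [0.0, 0.655, 0.755, 0.0]
wrist_force: [-1.8, -1.1, 6.5]
opening: 0.441
18.925 [0.4375 0.276  0.2196] [0.0002 0.6553 0.7554 0.0004] [ 0.3331  0.3062  1.8781 -0.      0.9564  0.1914] [-1.8142 -1.086   6.4817]
```

View pics/e2.png

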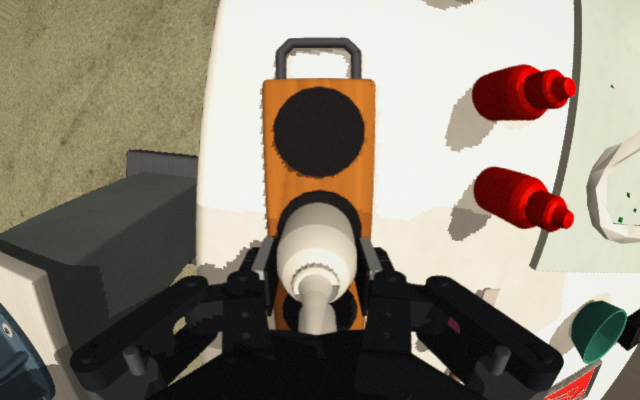

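Fat is held on its full diameter: opening 0.44 for 41 mm is in proportion to capped's 0.34 for 32 mm. Lift and carry to tray x=−30.

```bash
python3 -m handwheel '[{"offset":[0,0,-0.005],"spin":0,"grip":0},{"offset":[0,0,-0.02],"spin":0,"grip":0},{"offset":[0,0,-0.045],"spin":0,"grip":0},{"offset":[0,0,-0.075],"spin":0,"grip":0},{"offset":[0,0,-0.105],"spin":0,"grip":0},{"offset":[0,0,-0.13],"spin":0,"grip":0},{"offset":[0,0,-0.14],"spin":0,"grip":0},{"offset":[0,0,-0.14],"spin":0,"grip":0}]'
python3 -m handwheel '[{"offset":[-0.01,-0.001,0],"spin":0,"grip":0},{"offset":[-0.035,-0.003,0],"spin":1,"grip":0},{"offset":[-0.075,-0.006,0],"spin":2,"grip":0},{"offset":[-0.12,-0.009,0],"spin":3,"grip":0},{"offset":[-0.165,-0.013,0],"spin":4,"grip":0},{"offset":[-0.21,-0.016,0],"spin":5,"grip":0},{"offset":[-0.255,-0.02,0],"spin":6,"grip":0},{"offset":[-0.3,-0.023,0],"spin":7,"grip":0},{"offset":[-0.345,-0.027,0],"spin":8,"grip":0},{"offset":[-0.39,-0.03,0],"spin":9,"grip":0},{"offset":[-0.435,-0.034,0],"spin":11,"grip":0},{"offset":[-0.48,-0.037,0],"spin":12,"grip":0},{"offset":[-0.52,-0.04,0],"spin":13,"grip":0},{"offset":[-0.555,-0.043,0],"spin":13,"grip":0},{"offset":[-0.577,-0.045,0],"spin":13,"grip":0},{"offset":[-0.585,-0.045,0],"spin":13,"grip":0},{"offset":[-0.585,-0.045,0],"spin":13,"grip":0},{"offset":[-0.585,-0.045,0],"spin":13,"grip":0}]'
python3 look.py e3 tray
```

```text
time_s: 19.98
eef_pos: [0.4373, 0.2759, 0.3594]
eef_rot: [0.0, 0.655, 0.755, 0.001]
wrist_force: [0.1, 0.4, -1.1]
opening: 0.439
time_s: 22.22
eef_pos: [0.4753, -0.3086, 0.3586]
eef_rot: [-0.0, 0.736, 0.677, 0.0]
wrist_force: [-0.2, -0.0, -0.5]
opening: 0.437
22.225 [ 0.4753 -0.3086  0.3586] [-0.0003  0.7363  0.6767  0.0001] [-0.7853  0.2077  1.6726  0.0003  1.262  -0.7011] [-0.2015 -0.0337 -0.5442]
tray 0.62 [317.4 152. ] [ 0.4788 -0.279 ]
```

View pics/e3.png

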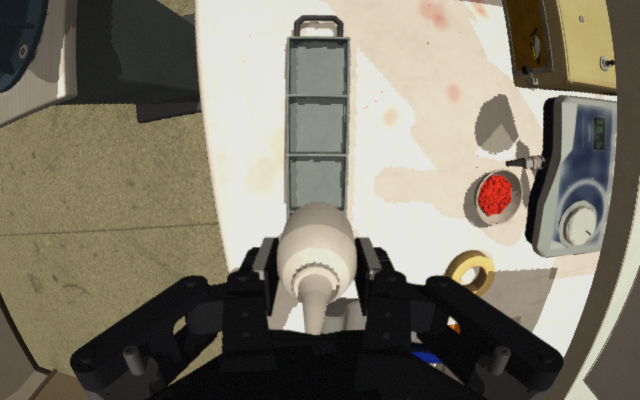

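Fat is held upright over compartment −30. Lower it.

```bash
python3 -m handwheel '[{"offset":[0,0,0.01],"spin":0,"grip":0},{"offset":[-0.001,0,0.035],"spin":0,"grip":0},{"offset":[-0.001,0,0.065],"spin":0,"grip":0},{"offset":[-0.001,0,0.095],"spin":0,"grip":0},{"offset":[-0.001,0,0.12],"spin":0,"grip":0},{"offset":[-0.001,0,0.135],"spin":0,"grip":0},{"offset":[-0.001,0,0.144],"spin":0,"grip":0},{"offset":[-0.001,0,0.148],"spin":0,"grip":0},{"offset":[-0.001,0,0.149],"spin":0,"grip":0},{"offset":[-0.001,0,0.149],"spin":0,"grip":0}]'
python3 look.py e4
```

```text
time_s: 23.58
eef_pos: [0.4753, -0.3109, 0.2103]
eef_rot: [0.001, 0.737, 0.676, 0.0]
wrist_force: [-0.2, -0.0, -1.3]
opening: 0.443
23.575 [ 0.4753 -0.3109  0.2103] [0.0006 0.7366 0.6763 0.    ] [-0.7881  0.415   1.7491 -0.      0.9763 -0.7028] [-0.2101 -0.0237 -1.2543]
```

View pics/e4.png

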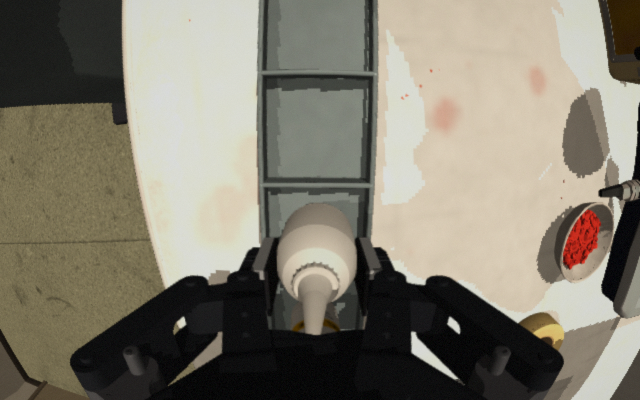

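Fat sits inside compartment −30, with capped just visible behind it at (317,328). Lower 1.5 mm more, release and rise.

```bash
python3 -m handwheel '[{"offset":[0,0,0.001],"spin":0,"grip":0},{"offset":[0,0,0.0015],"spin":0,"grip":0},{"offset":[0,0,0.0015],"spin":0,"grip":0.5},{"offset":[0,0,0.0015],"spin":0,"grip":0.6},{"offset":[0,0,0.0015],"spin":0,"grip":0.8},{"offset":[0,0,0.0015],"spin":0,"grip":1},{"offset":[0,0,0.0015],"spin":0,"grip":1},{"offset":[0,0,-0.02],"spin":0,"grip":1},{"offset":[0,0,-0.06],"spin":0,"grip":1},{"offset":[0,0,-0.11],"spin":0,"grip":1},{"offset":[0,0,-0.14],"spin":0,"grip":1},{"offset":[0,0,-0.15],"spin":0,"grip":1},{"offset":[0,0,-0.15],"spin":0,"grip":1}]'
python3 look.py e5 bottle_fat bottle_capped
```

```text
time_s: 25.25
eef_pos: [0.475, -0.3106, 0.3595]
eef_rot: [0.0, 0.737, 0.676, -0.0]
wrist_force: [-0.8, 0.5, -0.4]
opening: 0.995
25.25 [ 0.475  -0.3106  0.3595] [ 0.0001  0.7366  0.6763 -0.    ] [-0.7881  0.2084  1.6698 -0.      1.2632 -0.7028] [-0.8157  0.5239 -0.4312]
bottle_fat 0.8 [316.3 180.4] [ 0.4752 -0.3089]
bottle_capped 0.86 [314.  235.5] [ 0.4675 -0.3697]
```

View pics/e5.png

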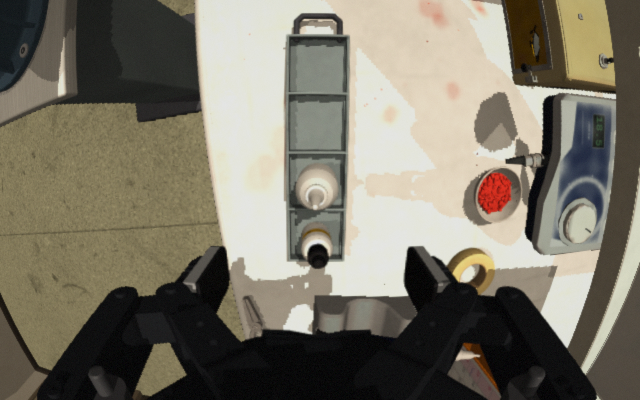

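Both bottles stand upright: fat at (316,188) and capped at (316,245). Next is needle.

```bash
python3 -m handwheel '[{"offset":[0.02,-0.003,0],"spin":0,"grip":1},{"offset":[0.06,-0.008,0],"spin":-1,"grip":1},{"offset":[0.11,-0.015,0],"spin":-2,"grip":1},{"offset":[0.165,-0.023,0],"spin":-3,"grip":1},{"offset":[0.22,-0.03,0],"spin":-5,"grip":1},{"offset":[0.275,-0.038,0],"spin":-7,"grip":1},{"offset":[0.33,-0.045,0],"spin":-9,"grip":1},{"offset":[0.385,-0.053,0],"spin":-11,"grip":1},{"offset":[0.44,-0.06,0],"spin":-13,"grip":1},{"offset":[0.485,-0.067,0],"spin":-13,"grip":1},{"offset":[0.512,-0.07,0],"spin":-13,"grip":1},{"offset":[0.524,-0.072,0.01],"spin":-13,"grip":1},{"offset":[0.524,-0.072,0.03],"spin":-13,"grip":1},{"offset":[0.524,-0.072,0.05],"spin":-13,"grip":1},{"offset":[0.524,-0.072,0.06],"spin":-13,"grip":1},{"offset":[0.524,-0.072,0.06],"spin":-13,"grip":1}]'
python3 look.py f1 bottle_needle bottle_tall
```

```text
time_s: 27.4
eef_pos: [0.4475, 0.2172, 0.2986]
eef_rot: [-0.001, 0.656, 0.755, -0.001]
wrist_force: [-0.1, 0.4, -0.5]
opening: 1.001
27.4 [0.4475 0.2172 0.2986] [-0.0007  0.6556  0.7551 -0.001 ] [ 0.2128  0.1361  1.891  -0.0001  1.117   0.0718] [-0.1231  0.3936 -0.4704]
bottle_needle 0.95 [319.2 199. ] [0.4495 0.216 ]
```

View pics/f1.png

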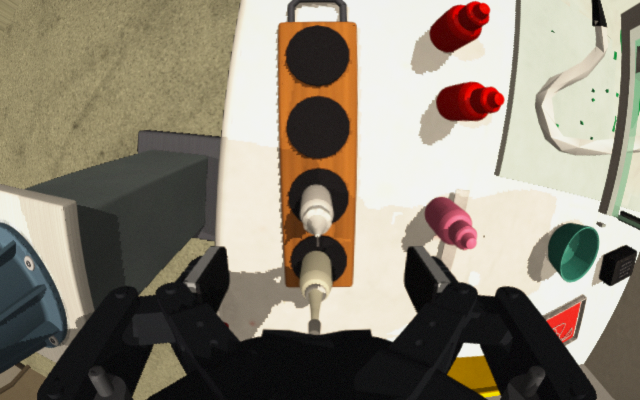

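Needle is aligned, with its base at (319,199). Descend and grip it about 39 mm up.

```bash
python3 -m handwheel '[{"offset":[0,0,0.01],"spin":0,"grip":1},{"offset":[-0.001,0.001,0.03],"spin":0,"grip":1},{"offset":[-0.001,0.001,0.055],"spin":0,"grip":1},{"offset":[-0.001,0.001,0.075],"spin":0,"grip":1},{"offset":[-0.001,0.001,0.085],"spin":0,"grip":1},{"offset":[-0.001,0.001,0.09],"spin":0,"grip":1},{"offset":[-0.001,0.001,0.09],"spin":0,"grip":1}]'
python3 -m handwheel '[{"offset":[0,0,0],"spin":0,"grip":0.7},{"offset":[0,0,0],"spin":0,"grip":0.5},{"offset":[0,0,0],"spin":0,"grip":0.35},{"offset":[0,0,0],"spin":0,"grip":0.25},{"offset":[0,0,0],"spin":0,"grip":0.1},{"offset":[0,0,0],"spin":0,"grip":0},{"offset":[0,0,0],"spin":0,"grip":0},{"offset":[0,0,0],"spin":0,"grip":0},{"offset":[0,0,0],"spin":0,"grip":0}]'
python3 look.py f2
```

```text
time_s: 28.42
eef_pos: [0.4493, 0.2168, 0.2099]
eef_rot: [0.0, 0.655, 0.755, 0.0]
wrist_force: [-0.4, -0.3, 0.6]
opening: 1.004
time_s: 29.55
eef_pos: [0.4492, 0.2168, 0.2101]
eef_rot: [0.0, 0.655, 0.755, 0.0]
wrist_force: [-1.6, -0.3, 5.9]
opening: 0.256
29.55 [0.4492 0.2168 0.2101] [0.     0.6553 0.7554 0.0001] [0.2113 0.2895 1.9267 0.0001 0.9253 0.0696] [-1.6428 -0.3168  5.9387]
```

View pics/f2.png

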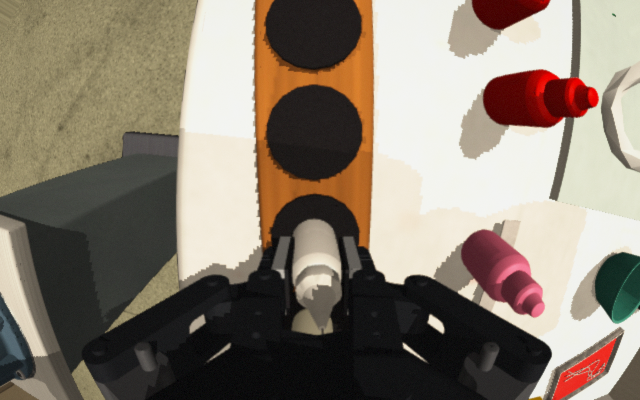

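Needle is gripped at 0.256, which is 24 mm. Lift and carry to tray x=+30.

```bash
python3 -m handwheel '[{"offset":[0,0,-0.005],"spin":0,"grip":0},{"offset":[0,0,-0.02],"spin":0,"grip":0},{"offset":[0,0,-0.045],"spin":0,"grip":0},{"offset":[0,0,-0.075],"spin":0,"grip":0},{"offset":[0,0,-0.105],"spin":0,"grip":0},{"offset":[0,0,-0.135],"spin":0,"grip":0},{"offset":[0,0,-0.15],"spin":0,"grip":0},{"offset":[0,0,-0.15],"spin":0,"grip":0},{"offset":[0,0,-0.15],"spin":0,"grip":0}]'
python3 -m handwheel '[{"offset":[-0.01,0,0],"spin":0,"grip":0},{"offset":[-0.035,-0.002,0],"spin":1,"grip":0},{"offset":[-0.075,-0.005,0],"spin":2,"grip":0},{"offset":[-0.115,-0.008,0],"spin":3,"grip":0},{"offset":[-0.155,-0.011,0],"spin":5,"grip":0},{"offset":[-0.195,-0.014,0],"spin":7,"grip":0},{"offset":[-0.235,-0.017,0],"spin":9,"grip":0},{"offset":[-0.275,-0.02,0],"spin":11,"grip":0},{"offset":[-0.315,-0.023,0],"spin":12,"grip":0},{"offset":[-0.355,-0.026,0],"spin":13,"grip":0},{"offset":[-0.395,-0.029,0],"spin":13,"grip":0},{"offset":[-0.43,-0.032,0],"spin":13,"grip":0},{"offset":[-0.457,-0.034,0],"spin":13,"grip":0},{"offset":[-0.467,-0.035,0],"spin":13,"grip":0},{"offset":[-0.467,-0.035,0],"spin":13,"grip":0},{"offset":[-0.467,-0.035,0],"spin":13,"grip":0}]'
python3 look.py f3 tray
```

```text
time_s: 30.72
eef_pos: [0.4487, 0.2166, 0.3586]
eef_rot: [-0.001, 0.655, 0.755, -0.001]
wrist_force: [-0.1, -0.1, -1.4]
opening: 0.255
time_s: 32.72
eef_pos: [0.4803, -0.2496, 0.3594]
eef_rot: [-0.0, 0.736, 0.677, 0.0]
wrist_force: [-0.3, -0.9, -0.4]
opening: 0.256
32.725 [ 0.4803 -0.2496  0.3594] [-0.0005  0.7364  0.6765  0.0001] [-0.6988  0.1518  1.7362  0.0003  1.2546 -0.6142] [-0.3212 -0.8599 -0.4452]
tray 0.83 [318.1 208.1] [ 0.4792 -0.2821]
```

View pics/f3.png

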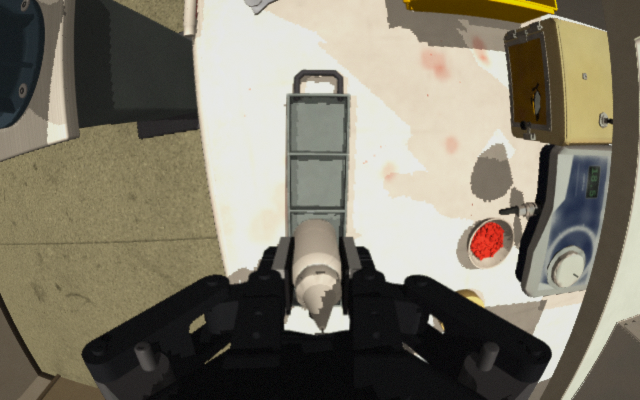

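Needle is held upright over the tray. Lower it into +30.

```bash
python3 -m handwheel '[{"offset":[0,0,0.01],"spin":0,"grip":0},{"offset":[0,0,0.035],"spin":0,"grip":0},{"offset":[0,0,0.065],"spin":0,"grip":0},{"offset":[0,0,0.095],"spin":0,"grip":0},{"offset":[0,0,0.12],"spin":0,"grip":0},{"offset":[0,0,0.14],"spin":0,"grip":0},{"offset":[0,0,0.15],"spin":0,"grip":0},{"offset":[0,0,0.156],"spin":0,"grip":0},{"offset":[0,0,0.159],"spin":0,"grip":0},{"offset":[0,0,0.159],"spin":0,"grip":0}]'
python3 look.py f4
```

```text
time_s: 34.08
eef_pos: [0.4806, -0.2506, 0.201]
eef_rot: [0.0, 0.737, 0.676, 0.0]
wrist_force: [0.2, -0.0, 0.4]
opening: 0.256
34.075 [ 0.4806 -0.2506  0.201 ] [0.0003 0.7366 0.6763 0.    ] [-0.6998  0.3846  1.8184 -0.      0.9378 -0.6145] [ 0.2459 -0.0108  0.4257]
```

View pics/f4.png

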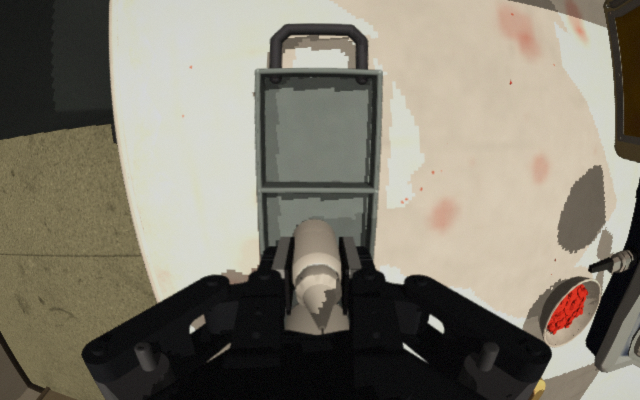

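Needle is centred in its compartment. Settle, release and rise.

```bash
python3 -m handwheel '[{"offset":[0,0,0.001],"spin":0,"grip":0},{"offset":[0,0,0.0015],"spin":0,"grip":0},{"offset":[0,0,0.0015],"spin":0,"grip":0.3},{"offset":[0,0,0.0015],"spin":0,"grip":0.4},{"offset":[0,0,0.0015],"spin":0,"grip":0.6},{"offset":[0,0,0.0015],"spin":0,"grip":0.8},{"offset":[0,0,0.0015],"spin":0,"grip":1},{"offset":[0,0,0.0015],"spin":0,"grip":1},{"offset":[0,0,-0.02],"spin":0,"grip":1},{"offset":[0,0,-0.06],"spin":0,"grip":1},{"offset":[0,0,-0.11],"spin":0,"grip":1},{"offset":[0,0,-0.15],"spin":0,"grip":1},{"offset":[0,0,-0.16],"spin":0,"grip":1},{"offset":[0,0,-0.16],"spin":0,"grip":1}]'
python3 look.py f5 bottle_needle bottle_fat bottle_capped
```

```text
time_s: 35.88
eef_pos: [0.4803, -0.2505, 0.3607]
eef_rot: [0.0, 0.737, 0.676, 0.0]
wrist_force: [-0.6, -0.2, 0.3]
opening: 1.002
35.875 [ 0.4803 -0.2505  0.3607] [0.0003 0.7366 0.6763 0.    ] [-0.6999  0.1508  1.7344 -0.      1.2558 -0.6145] [-0.555  -0.2061  0.2941]
bottle_needle 0.85 [317.5 179. ] [ 0.482  -0.2478]
bottle_fat 0.89 [314.3 232.9] [ 0.4735 -0.3071]
bottle_capped 0.67 [316.2 278.1] [ 0.4707 -0.364 ]
```

View pics/f5.png

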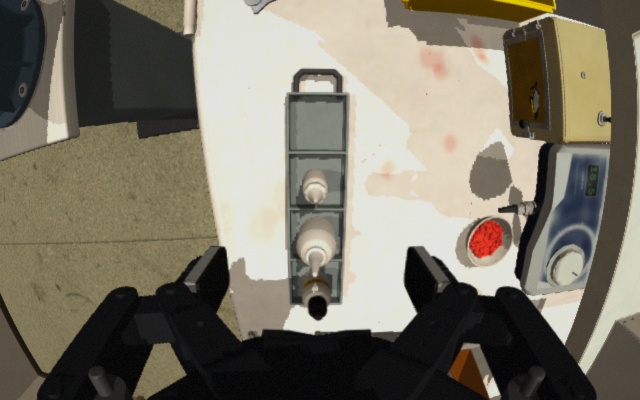

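Three bottles are upright in place. Last is tall.

```bash
python3 -m handwheel '[{"offset":[0.02,-0.003,0],"spin":0,"grip":1},{"offset":[0.06,-0.008,0],"spin":-1,"grip":1},{"offset":[0.11,-0.015,0],"spin":-3,"grip":1},{"offset":[0.165,-0.024,0],"spin":-5,"grip":1},{"offset":[0.22,-0.032,0],"spin":-7,"grip":1},{"offset":[0.275,-0.04,0],"spin":-10,"grip":1},{"offset":[0.325,-0.047,0],"spin":-12,"grip":1},{"offset":[0.365,-0.053,0],"spin":-13,"grip":1},{"offset":[0.393,-0.057,0],"spin":-13,"grip":1},{"offset":[0.403,-0.058,0.01],"spin":-13,"grip":1},{"offset":[0.403,-0.058,0.03],"spin":-13,"grip":1},{"offset":[0.403,-0.058,0.04],"spin":-13,"grip":1},{"offset":[0.403,-0.058,0.04],"spin":-13,"grip":1}]'
python3 look.py g1 bottle_tall pad_tall
```

```text
time_s: 37.7
eef_pos: [0.4564, 0.1555, 0.3195]
eef_rot: [-0.001, 0.656, 0.755, -0.001]
wrist_force: [-0.8, -0.5, 0.4]
opening: 1.002
37.7 [0.4564 0.1555 0.3195] [-0.0009  0.6556  0.7551 -0.001 ] [ 0.0816  0.072   1.9134 -0.0001  1.1589 -0.0591] [-0.769  -0.5014  0.4109]
bottle_tall 0.86 [314.6 191.2] [0.4541 0.1554]
pad_tall 0.93 [318.1 189.6] [0.4572 0.1562]
```

View pics/g1.png

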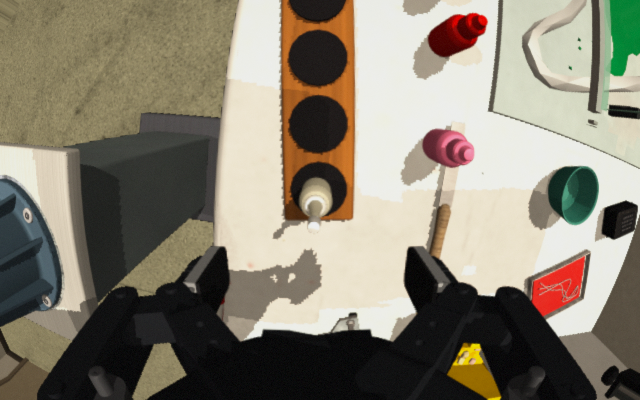

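```bash
python3 - <<'E'
from h import *
p=cams.camera("side")
for uv in((303,183),(340,183),(304,178),(334,176),(303,210),(339,208)): print(uv,[onz(p,uv,z)[:2] for z in(0,.1,.125)])
c=p["color"][120:280,240:400,::-1];cv2.imwrite("pics/g1s.png",cv2.resize(c,None,fx=3.7,fy=3.7,interpolation=2))
p=cams.camera("scene");c=p["color"][150:270,230:390,::-1];cv2.imwrite("pics/g1c.png",cv2.resize(c,None,fx=4.5,fy=4.5,interpolation=2))
E
```

```text
(303, 183) [array([0.4202, 0.1573]), array([ 0.4317, -0.0494]), array([ 0.4345, -0.1011])]
(340, 183) [array([0.5475, 0.1525]), array([ 0.5416, -0.0536]), array([ 0.5402, -0.1051])]
(304, 178) [array([0.4222, 0.1976]), array([ 0.4334, -0.0146]), array([ 0.4362, -0.0677])]
(334, 176) [array([0.528 , 0.2099]), array([ 0.5248, -0.0039]), array([ 0.524 , -0.0574])]
(303, 210) [array([ 0.4274, -0.0345]), array([ 0.4379, -0.2152]), array([ 0.4405, -0.2603])]
(339, 208) [array([ 0.539 , -0.0254]), array([ 0.5344, -0.2072]), array([ 0.5332, -0.2527])]
```

View pics/g1s.png

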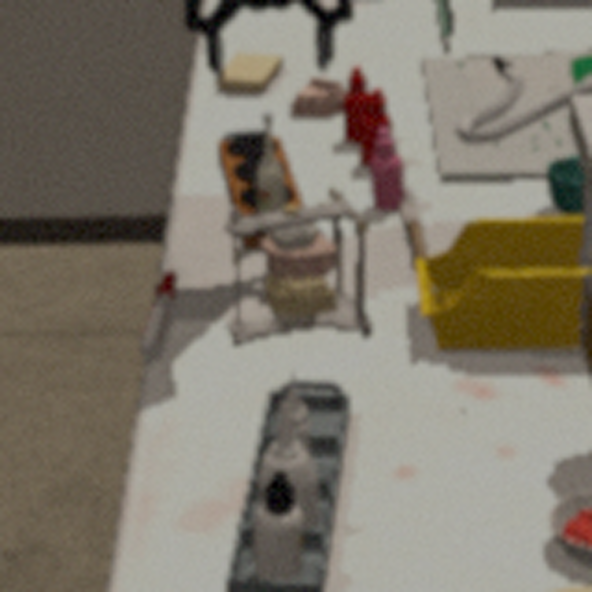

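View pics/g1c.png

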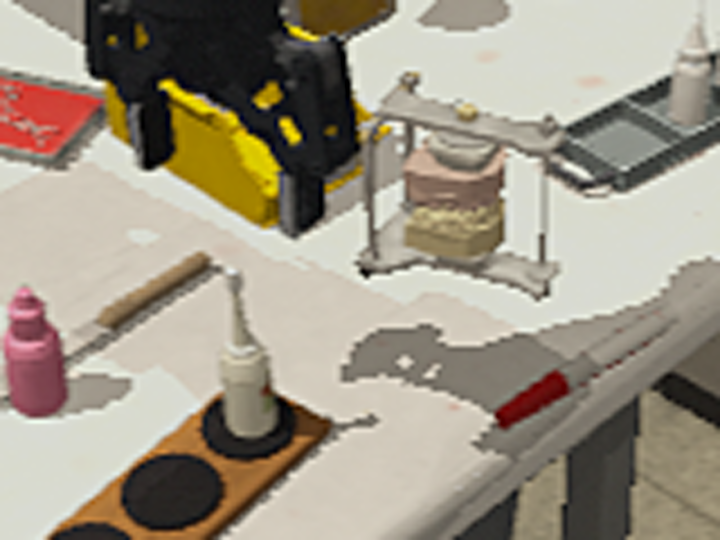

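The fixture stays at y<0.05, clear of the gripper. Tall's straight body looks to end about 46–50 mm up and its top is at z=0.122. I'll go down to about 4 mm palm clearance, then approach in millimetres while watching the force.

```bash
python3 -m handwheel '[{"offset":[0,0,0.01],"spin":0,"grip":1},{"offset":[0,-0.001,0.03],"spin":0,"grip":1},{"offset":[0,-0.001,0.055],"spin":0,"grip":1},{"offset":[0,-0.001,0.075],"spin":0,"grip":1},{"offset":[0,-0.001,0.087],"spin":0,"grip":1},{"offset":[0,-0.001,0.092],"spin":0,"grip":1},{"offset":[0,-0.001,0.092],"spin":0,"grip":1},{"offset":[0,-0.001,0.092],"spin":0,"grip":1}]'
python3 look.py g2
```

```text
time_s: 38.95
eef_pos: [0.4564, 0.1559, 0.2294]
eef_rot: [0.0, 0.655, 0.755, 0.0]
wrist_force: [-0.1, 0.0, 0.4]
opening: 1.0
38.95 [0.4564 0.1559 0.2294] [0.0005 0.6553 0.7553 0.0005] [ 0.0824  0.2207  1.9634 -0.      0.956  -0.0592] [-0.0782  0.0287  0.3763]
```

View pics/g2.png

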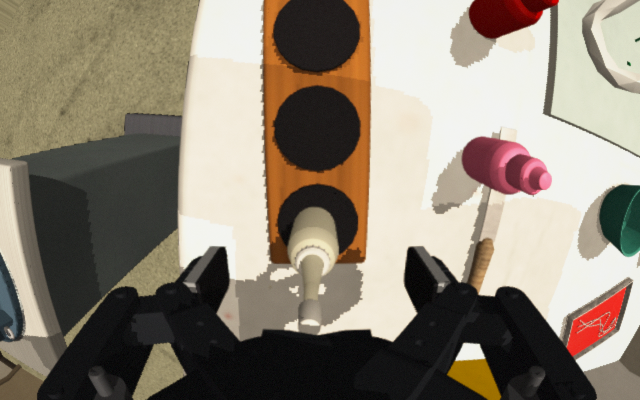

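The neck tip shows at (311,312), just in front of the palm edge, and the bottle is about 1.5 mm to the left. Probe downwards.

```bash
python3 -m handwheel '[{"offset":[0,-0.0015,0],"spin":0,"grip":1},{"offset":[0,-0.0015,0.001],"spin":0,"grip":1},{"offset":[0,-0.0015,0.002],"spin":0,"grip":1},{"offset":[0,-0.0015,0.003],"spin":0,"grip":1},{"offset":[0,-0.0015,0.003],"spin":0,"grip":1}]'
python3 -m handwheel '[{"offset":[0,0,0.001],"spin":0,"grip":1},{"offset":[0,0,0.001],"spin":0,"grip":1}]'
python3 -m handwheel '[{"offset":[0,0,0.001],"spin":0,"grip":1},{"offset":[0,0,0.001],"spin":0,"grip":1}]'
```

```text
time_s: 39.62
eef_pos: [0.4545, 0.1556, 0.2256]
eef_rot: [-0.0, 0.655, 0.755, -0.0]
wrist_force: [0.3, -0.2, -0.2]
opening: 0.995
time_s: 39.88
eef_pos: [0.4544, 0.1556, 0.2246]
eef_rot: [-0.0, 0.655, 0.755, -0.0]
wrist_force: [-0.2, 0.4, -0.0]
opening: 1.0
time_s: 40.12
eef_pos: [0.4544, 0.1556, 0.2236]
eef_rot: [-0.0, 0.655, 0.755, -0.0]
wrist_force: [-0.1, -0.3, -0.3]
opening: 1.0
```

```bash
python3 -m handwheel '[{"offset":[0,0,0.001],"spin":0,"grip":1},{"offset":[0,0,0.001],"spin":0,"grip":1}]'
python3 -m handwheel '[{"offset":[0,0,0.001],"spin":0,"grip":1},{"offset":[0,0,0.001],"spin":0,"grip":1}]'
python3 look.py g3
```

```text
time_s: 40.38
eef_pos: [0.4544, 0.1556, 0.2226]
eef_rot: [-0.0, 0.655, 0.755, -0.0]
wrist_force: [0.6, 0.2, -0.3]
opening: 0.997
time_s: 40.62
eef_pos: [0.4544, 0.1556, 0.2216]
eef_rot: [-0.0, 0.655, 0.755, -0.0]
wrist_force: [1.1, -0.4, 0.6]
opening: 0.994
40.625 [0.4544 0.1556 0.2216] [-0.0001  0.6553  0.7553 -0.    ] [ 0.0821  0.2322  1.97    0.      0.9395 -0.0594] [ 1.092  -0.3681  0.6484]
```

View pics/g3.png

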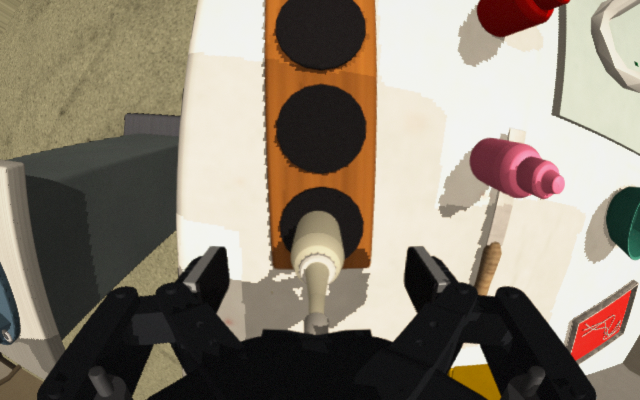

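There is no contact force at TCP z=0.2216, and the pads now overlap the body by roughly 10 mm. Close.

```bash
python3 -m handwheel '[{"offset":[0,0,0],"spin":0,"grip":0.7},{"offset":[0,0,0],"spin":0,"grip":0.5},{"offset":[0,0,0],"spin":0,"grip":0.4},{"offset":[0,0,0],"spin":0,"grip":0.3},{"offset":[0,0,0],"spin":0,"grip":0.2},{"offset":[0,0,0],"spin":0,"grip":0.1},{"offset":[0,0,0],"spin":0,"grip":0},{"offset":[0,0,0],"spin":0,"grip":0},{"offset":[0,0,0],"spin":0,"grip":0}]'
python3 look.py g4
```

```text
time_s: 41.8
eef_pos: [0.4546, 0.1556, 0.222]
eef_rot: [0.0, 0.655, 0.755, 0.0]
wrist_force: [-1.6, -0.3, 4.9]
opening: 0.271
41.8 [0.4546 0.1556 0.222 ] [0.0001 0.6553 0.7553 0.0001] [ 0.0821  0.2317  1.9696  0.      0.94   -0.0594] [-1.5951 -0.2805  4.9221]
```

View pics/g4.png

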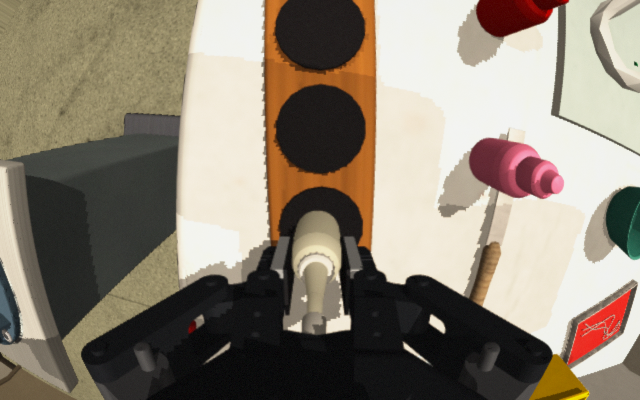

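The opening of 0.271 is about 25.4 mm against the 26 mm body, so it is gripping the body. Lift gently and check.

```bash
python3 -m handwheel '[{"offset":[0,0,-0.003],"spin":0,"grip":0},{"offset":[0,0,-0.008],"spin":0,"grip":0},{"offset":[0,0,-0.015],"spin":0,"grip":0},{"offset":[0,0,-0.02],"spin":0,"grip":0},{"offset":[0,0,-0.02],"spin":0,"grip":0}]'
python3 look.py g5;python3 - <<'E'
from h import *
p=cams.camera("scene");c=p["color"][150:290,220:380,::-1];cv2.imwrite("pics/g5c.png",cv2.resize(c,None,fx=4.2,fy=4.2,interpolation=2))
E
```

```text
time_s: 42.48
eef_pos: [0.4547, 0.1556, 0.2423]
eef_rot: [0.0, 0.655, 0.755, 0.0]
wrist_force: [0.3, 0.0, -0.8]
opening: 0.262
42.475 [0.4547 0.1556 0.2423] [0.0005 0.6553 0.7554 0.0005] [ 0.0822  0.1935  1.9628 -0.      0.984  -0.0594] [ 0.3097  0.0138 -0.822 ]
```

View pics/g5.png

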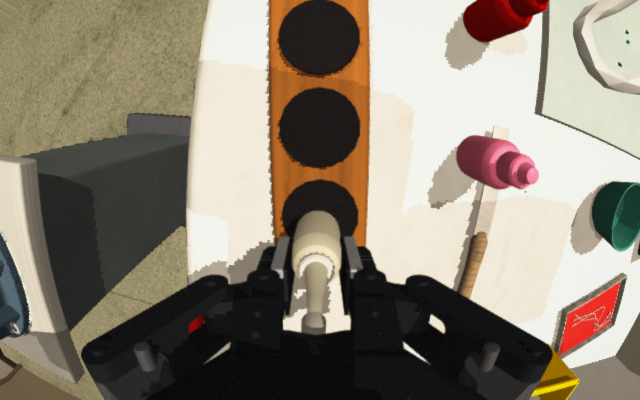

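View pics/g5c.png

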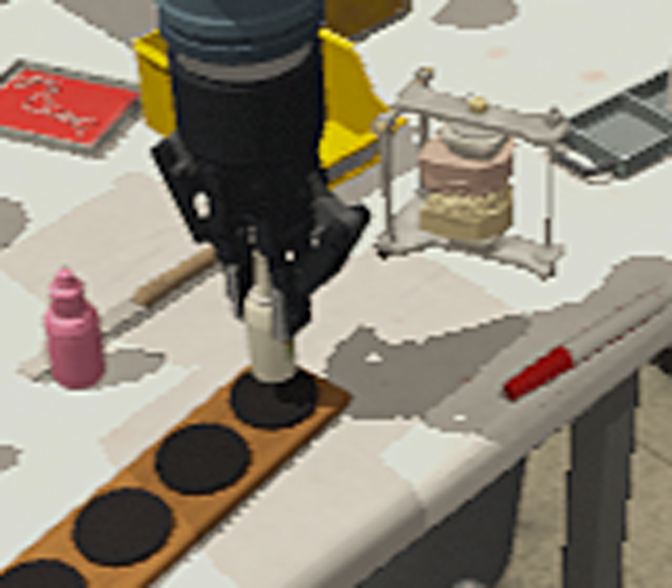

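```bash
python3 -m handwheel '[{"offset":[0,0,-0.005],"spin":0,"grip":0},{"offset":[0,0,-0.02],"spin":0,"grip":0},{"offset":[0,0,-0.04],"spin":0,"grip":0},{"offset":[0,0,-0.065],"spin":0,"grip":0},{"offset":[0,0,-0.09],"spin":0,"grip":0},{"offset":[0,0,-0.11],"spin":0,"grip":0},{"offset":[0,0,-0.12],"spin":0,"grip":0},{"offset":[0,0,-0.12],"spin":0,"grip":0}]'
python3 look.py g6
```

```text
time_s: 43.58
eef_pos: [0.4546, 0.1556, 0.3626]
eef_rot: [0.001, 0.655, 0.755, 0.001]
wrist_force: [-0.9, -0.6, -1.6]
opening: 0.263
43.575 [0.4546 0.1556 0.3626] [0.0007 0.6553 0.7554 0.0007] [ 0.0822  0.0099  1.8818  0.      1.2479 -0.0595] [-0.8607 -0.5924 -1.6319]
```

View pics/g6.png

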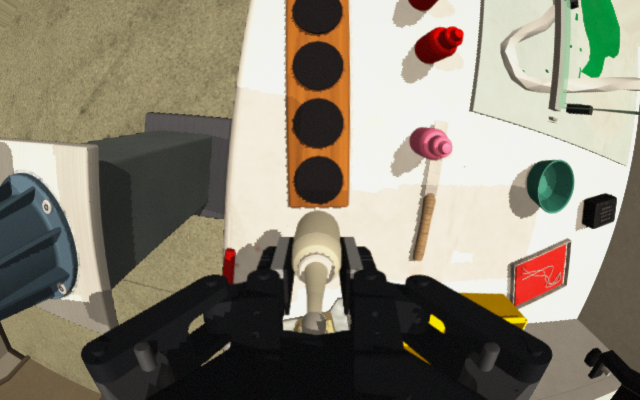

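The grip is steady at 0.263 with no slip visible. Carry it gently to tray x=+90.

```bash
python3 -m handwheel '[{"offset":[-0.005,0,0],"spin":0,"grip":0},{"offset":[-0.018,-0.001,0],"spin":1,"grip":0},{"offset":[-0.038,-0.002,0],"spin":2,"grip":0},{"offset":[-0.063,-0.003,0],"spin":3,"grip":0},{"offset":[-0.09,-0.005,0],"spin":4,"grip":0},{"offset":[-0.118,-0.006,0],"spin":5,"grip":0},{"offset":[-0.146,-0.008,0],"spin":6,"grip":0},{"offset":[-0.174,-0.009,0],"spin":7,"grip":0},{"offset":[-0.202,-0.01,0],"spin":8,"grip":0},{"offset":[-0.23,-0.012,0],"spin":9,"grip":0},{"offset":[-0.258,-0.013,0],"spin":10,"grip":0},{"offset":[-0.284,-0.015,0],"spin":11,"grip":0},{"offset":[-0.307,-0.016,0],"spin":12,"grip":0},{"offset":[-0.326,-0.017,0],"spin":13,"grip":0},{"offset":[-0.34,-0.018,0],"spin":13,"grip":0},{"offset":[-0.347,-0.018,0],"spin":13,"grip":0},{"offset":[-0.347,-0.018,0],"spin":13,"grip":0},{"offset":[-0.347,-0.018,0],"spin":13,"grip":0}]'
python3 look.py g7 tray
```

```text
time_s: 45.88
eef_pos: [0.4856, -0.1899, 0.3616]
eef_rot: [-0.0, 0.736, 0.677, 0.0]
wrist_force: [-0.8, 0.5, -0.9]
opening: 0.268
45.875 [ 0.4856 -0.1899  0.3616] [-0.0002  0.7364  0.6765  0.0001] [-0.6008  0.1052  1.7835  0.0002  1.2532 -0.5161] [-0.7682  0.4629 -0.8642]
```

View pics/g7.png

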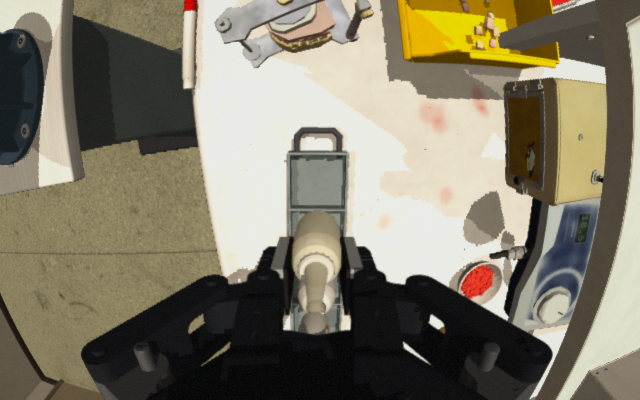

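Tall is upright over its compartment. Lower it.

```bash
python3 -m handwheel '[{"offset":[0,0,0.01],"spin":0,"grip":0},{"offset":[0,0,0.03],"spin":0,"grip":0},{"offset":[0,0,0.055],"spin":0,"grip":0},{"offset":[0,0,0.08],"spin":0,"grip":0},{"offset":[0,0,0.105],"spin":0,"grip":0},{"offset":[0,0,0.125],"spin":0,"grip":0},{"offset":[0,0,0.138],"spin":0,"grip":0},{"offset":[0,0,0.145],"spin":0,"grip":0},{"offset":[0,0,0.148],"spin":0,"grip":0},{"offset":[0,0,0.148],"spin":0,"grip":0}]'
python3 look.py g8
```

```text
time_s: 47.22
eef_pos: [0.4858, -0.1906, 0.2141]
eef_rot: [0.0, 0.737, 0.676, 0.0]
wrist_force: [0.1, 0.2, -0.9]
opening: 0.267
47.225 [ 0.4858 -0.1906  0.2141] [0.0003 0.7366 0.6763 0.0001] [-0.6015  0.3248  1.8676 -0.      0.9485 -0.5162] [ 0.12    0.2427 -0.9294]
```

View pics/g8.png

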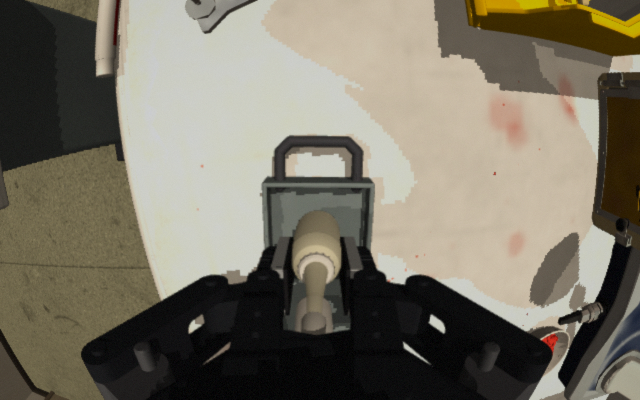

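Tall is centred in the handle-side compartment, about 3 mm above the floor. Lower in half-millimetre to millimetre steps until it touches.

```bash
python3 -m handwheel '[{"offset":[0,0,0.001],"spin":0,"grip":0},{"offset":[0,0,0.002],"spin":0,"grip":0},{"offset":[0,0,0.002],"spin":0,"grip":0}]'
python3 -m handwheel '[{"offset":[0,0,0.0005],"spin":0,"grip":0},{"offset":[0,0,0.001],"spin":0,"grip":0},{"offset":[0,0,0.001],"spin":0,"grip":0}]'
```

```text
time_s: 47.65
eef_pos: [0.4856, -0.1905, 0.2117]
eef_rot: [0.0, 0.737, 0.676, 0.0]
wrist_force: [-0.1, -0.3, -1.5]
opening: 0.27
time_s: 48.02
eef_pos: [0.4857, -0.1905, 0.211]
eef_rot: [0.0, 0.737, 0.676, -0.0]
wrist_force: [-1.2, 1.5, 4.6]
opening: 0.271
```

Floor contact, with Fz up to +4.6 N at z=0.211 as expected. Release and rise.

```bash
python3 -m handwheel '[{"offset":[0,0,0],"spin":0,"grip":0.3},{"offset":[0,0,0],"spin":0,"grip":0.4},{"offset":[0,0,0],"spin":0,"grip":0.6},{"offset":[0,0,0],"spin":0,"grip":0.8},{"offset":[0,0,0],"spin":0,"grip":1},{"offset":[0,0,0],"spin":0,"grip":1},{"offset":[0,0,-0.01],"spin":0,"grip":1},{"offset":[0,0,-0.03],"spin":0,"grip":1},{"offset":[0,0,-0.07],"spin":0,"grip":1},{"offset":[0,0,-0.12],"spin":0,"grip":1},{"offset":[0,0,-0.16],"spin":0,"grip":1},{"offset":[0,0,-0.18],"spin":0,"grip":1},{"offset":[0,0,-0.19],"spin":0,"grip":1},{"offset":[0,0,-0.19],"spin":0,"grip":1}]'
python3 -m handwheel '[{"offset":[-0.02,0,0],"spin":0,"grip":1},{"offset":[-0.06,0,0],"spin":0,"grip":1},{"offset":[-0.09,-0.01,0],"spin":0,"grip":1},{"offset":[-0.1,-0.01,0],"spin":0,"grip":1},{"offset":[-0.1,-0.01,0],"spin":0,"grip":1}]'
python3 look.py h1 bottle_tall bottle_needle bottle_fat bottle_capped tray
python3 - <<'E'
from h import *
p=cams.camera("side");c=p["color"][150:310,240:400,::-1];cv2.imwrite("pics/h1s.png",cv2.resize(c,None,fx=3.7,fy=3.7,interpolation=2))
E
```

```text
time_s: 49.78
eef_pos: [0.4856, -0.1904, 0.4012]
eef_rot: [0.0, 0.737, 0.676, 0.0]
wrist_force: [-0.0, 0.6, -0.1]
opening: 0.998
time_s: 50.4
eef_pos: [0.4669, -0.2901, 0.3998]
eef_rot: [-0.001, 0.737, 0.676, 0.0]
wrist_force: [-0.6, -0.1, -0.8]
opening: 0.999
50.4 [ 0.4669 -0.2901  0.3998] [-0.0008  0.7372  0.6757  0.0001] [-0.772   0.1293  1.6759  0.0002  1.338  -0.685 ] [-0.6471 -0.0604 -0.8329]
bottle_tall 0.69 [325.5  88.2] [ 0.4853 -0.1912]
bottle_needle 0.77 [323.5 140.7] [ 0.478  -0.2509]
bottle_fat 0.78 [323.2 191.3] [ 0.4728 -0.3101]
bottle_fat 0.25 [327.4  88.5] [ 0.4874 -0.1918]
bottle_capped 0.65 [324.  239.8] [ 0.4688 -0.3717]
tray 0.55 [325.  163.7] [ 0.4777 -0.2799]
```

View pics/h1.png

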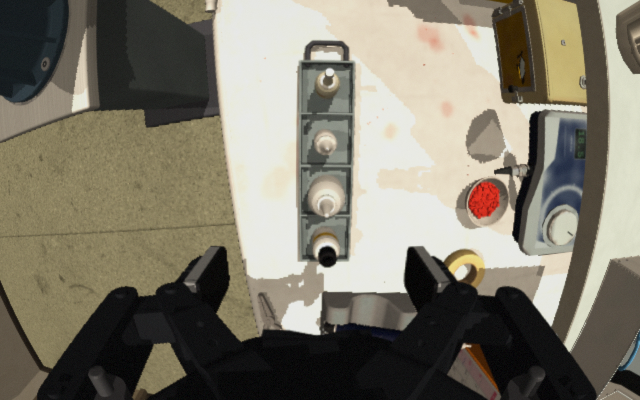

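View pics/h1s.png

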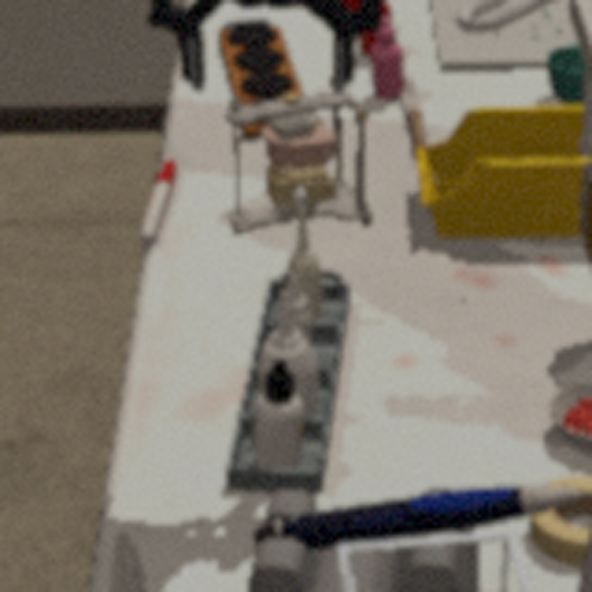

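All four bottles stand upright, one per compartment. From the handle they are tall, needle, fat and capped, each measured within about 3 mm of its compartment centre, and the gripper is well clear. Handing in.

```bash
python3 -c "
from bench import ctrl
print(ctrl.hand_in(), ctrl.get_obs()['time_s'])"
```

```text
the job is handed in; nothing more can be done
the job is handed in; nothing more can be done
```

I moved all four bottles into the tray in reverse order and handed the job in at about 50.5 s of the 125 s. From the far end to the tray's handle, the compartments now hold capped, fat, needle and tall.

- **Final position check:** the last wrist and side pictures show one bottle per compartment, all upright. Each measured within about 3 mm of its compartment centre. The board was empty, the look-alikes were untouched, and the gripper was open and well clear.
- **Grasp height:** I gripped tall about 52 mm above its underside and fat about 48–50 mm. This was above the advised 30–40 mm, because their nozzles would otherwise have met the gripper's body.
- **Tall's grip:** the opening read 0.262–0.271, a little under the roughly 0.278 its 26 mm body should give, so the pads probably reached its shoulder. I saw no slip, and contact with the tray floor came at the expected height.
- **Disagreements:** repeated network readings differed by about 2 mm, or about 6 mm for capped where fat partly hid it. The last readings agreed with the fitted tray pose.

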